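# Hang the focus target on the slide and index it in front of the camera

## Task

Pick up the chequered focus target by its orange fin, hang it astride the steel bar of the blue slide and let go of it. Then take the slide by its black handle and push it along the rail towards the camera until you feel the spring ball drop into the notch, without running past it. Finish still gripping the handle, with the slide resting in the notch and the target hanging on the bar; leave the things lying around where they are.

Things in the scene. Friction and masses are not known exactly. Their poses are not given: they have to be found in the camera images.
- focus_target: Focus target: rigid inverted U, 34 x 50 x 120 mm, about 150 g. Two white chequered plates 50 mm wide (its y), 72 mm tall, 4 mm thick, 26 mm apart inside, joined by a 6 mm bridge with an orange grip fin on top. Starts upright on the desk; same after half a turn. Origin: centre of its underside; z up, x across the plates. A 90 degree V under the bridge centres it on the bar.
- target_grip (a point): Centre of the orange fin of the focus target (16 mm along x, 26 mm along y, 44 mm tall), 98 mm above the feet of the plates and 22 mm above the top of the bridge; axes as the target's. With the target hanging properly this point is 34 mm straight above the axis of the bar.
- stage_bar (a point): Middle of the slide's steel bar: level, 10 mm thick, 92 mm free between two uprights (18 x 12 mm, 14 mm higher than its axis), axis 140 mm above the desk. Axes are the rail's: y along bar and rail (to the camera), x away from the handle, z up. The target hangs with a plate either side of the bar, either way round, mid-way between the uprights (21 mm free each side).
- handle_grip (a point): Point to grip on the slide's black upright handle (square post 18 x 18 mm, from 55 to 111 mm above the desk): on its axis, 87 mm above the desk, 24 mm below its top, 98 mm in front (-x) of the bar; axes as the rail's.
- stage (a joint): Travel of the slide along the rail in m: 0 at one end of the rail, 0.155 at the other; grows along the rail's +y, towards the camera. About 1 N of friction.
- plunger (a point): Point of the brass spring plunger at the back of the slide, level (in y) with the handle and the middle of the bar; it moves with the slide. The 8 mm steel ball under it rides over two 12 mm dowel pins, pressed down with 4 to 8 N. Axes as the rail's.
- notch (a point): Notch midway between the two dowel pins (14 mm apart in y) of the index block, under the axis of the small black camera (top 125 mm above the desk) behind the rail. Axes the rail's. Ball seated: plunger and notch agree in y. From smaller y, resistance starts 14 mm before it (peak 6 to 11 N), vanishes on the first pin 7 mm before it, then the slide is drawn in by some 3 N; beyond, it resists.
- rail: Grey base (160 x 320 x 10 mm, from 48 mm in front (-x) of the rail to 112 mm behind) with the aluminium rail, fixed on the desk. Origin on the desk under the rail's middle, y along the rail. The slide is a blue block 64 x 120 mm on it, top 58 mm above the desk, its middle at y = -75 mm when stage reads 0.
- meter: Bystander: blue hand-held meter lying on the desk, 152 x 78 x 48 mm; origin centre of its underside.
- capacitor: Bystander: upright dark blue can capacitor, 35 mm diameter, 56 mm tall; origin centre of its underside.
- reel: Bystander: upright reel of solder wire with green flanges, 56 mm diameter, 48 mm tall; origin centre of its underside.
Not all that is in view belongs to the job. What is shaped like the focus_target but pink is not meant.

How it is judged:
By the outcome, as a careful person would: the job done as asked, in the order asked, and still so for the second after the job is handed in, while the arm keeps its last pose, push and grip.
It also fails if it takes over 70 s, if anything falls off the work surface, if the arm or the gripper's body presses on something with over 40 N, if the wrist force passes 120 N, or if a joint passes its speed limit or range.

## Robot

A 6-joint arm with a two-finger parallel gripper is mounted at the origin on a cart in front of the work surface, level with it; the furniture and walls round the work are solid. World frame = base frame: x ahead of the robot, y to its left, z up, the work surface at z = 0. Lengths are in m, angles in rad, forces in N, time in s.
With the tool pointing down it reaches from about 0.225 to 0.875 m from the base axis. Payload 3.4 kg.
Tool frame: the origin (TCP) lies at the very end of the fingers, on their centre line; the grasp point (between the pads) lies 19 mm behind it; z points along the fingers, y is the direction in which the jaws open and shut (so a half turn about z gives the same grasp; the last joint's range is limited). The gripper opens to 85 mm and grips with 20 to 120 N. Pads are 22 mm wide; open, the fingers measure 114 mm over their backs; the gripper's body (76 mm by 85 mm) begins 54 mm behind the grasp point. The pads swing forward as they close: fully open they stand 13 mm farther back than shut.
Start: joints at [1.214, 0.276, 1.505, -0, 1.361, -0.121], TCP at [0.134, 0.559, 0.231] pointing down, gripper open.
Joint ranges: [-2.89, 2.89], [-0.75, 2.08], [0.22, 2.7], [-1.18, 4.32], [0.11, 2.71], [-2.7, 2.7]. Speed limits (rad/s): [2.57, 2.57, 3.14, 3.14, 3.14, 3.14].

## Interface

Orientations are given as a unit quaternion [w, x, y, z].
In Python, from rig import get_state, get_image, calibration, sign_off gives the robot as it stands. The module is installed in compiled form; this text tells all that it offers.
- The arm moves only by the tool drive_tool, never from a script. Its argument "targets" is one flat list of numbers, 7 for each row, row after row: the turn, a rotation vector about the tool's x, y, z in degrees, then the shift along the tool's x, y, z in mm, then the opening, from 0 (shut) to 1 (fully open). In form: [wx, wy, wz, tx, ty, tz, fingers, wx, wy, wz, tx, ty, tz, fingers, ...]. A call has 1 to 12 rows; each row shifts and turns the commanded pose from where the row before left it, along the tool's axes as they then stand; what a row does not reach is not made up. A row lasts 1/8 s, in which the tool goes at most 62.5 mm and 10.7 degrees, less where a joint would pass 70% of its speed; a pose out of reach is approached as far as the arm can. A call is refused whole if a number of a shift passes 62.5 or a number of a turn 10.7, either way. A call with a gripper value outside its range is refused whole. The fingers move at their own pace and stop on an object; "grip_force" is the grip in N (left out, the last holds). Time passes only in rows, so rows that do not move let the fingers close. It gives the time, the measured TCP pose, the force and the opening at its end, in the units of the state.
- get_state(): the state, without advancing time (a new reading comes with each control period).
- get_image(name): name is "scene" or "top" or "wrist"; returns the picture (384x512x3 uint8, red, green, blue); there is no depth.
- calibration(name): a dict with "mtx" (3x3 intrinsics, pixels), "world_to_cam" (4x4, takes a point from world to camera coordinates); the wrist camera has in their place "hand_eye" (4x4, takes a point from camera to tool coordinates, whose origin is the TCP and whose axes are the flange's). Camera axes: x right, y down, z forward; pixel columns grow to the right and rows downward; lengths in m; the calibration is good to about 2 mm. A picture is of the moment at which its call begins: read the wrist's pose just before it. calibration takes no time and is no camera call.
- sign_off(): hands the job in, once; it reports no verdict.
The state is a dict: "clock": time; "qpos": joint angles; "qd": joint speeds; "effort": joint torques, N m; "position": TCP position; "ee_rot": TCP orientation; "contact_force": force on the tool from outside, world axes, zero at the start; "moment": the same for the moment, N m; "width": finger opening in m.
Only numpy, scipy, OpenCV 4.12 (cv2) and the standard library are available. Lean on these libraries where they do the work, as an engineer would, in place of code of your own. Each camera call takes 0.05 s, during which the arm holds its last target.

## Working session

There is one attempt and no reset: what is moved stays moved. The work goes in short steps, Python scripts to look and compute and a tool call to move; the robot and the scene stay as the last step left them, time stands still between calls to the robot, and variables do not carry over. Pictures are saved under pics/ and viewed, and the job is handed in when it is done.

Besides the shell and the picture viewer there is one more tool, called after "Emit:" as name(argument=value, ...) on one line, values as JSON. drive_tool: Moves the arm, as the interface text tells. Its arguments: {"type":"object","properties":{"targets":{"type":"array"},"grip_force":{"type":"number"}},"required":["targets"]}

```bash
mkdir -p pics; ls; python3 - <<'E'
from rig import *
import cv2,numpy as np
print(get_state())
for n in ["scene","top","wrist"]:
    im=get_image(n); cv2.imwrite(f"pics/{n}0.png",im[:,:,::-1]); c=calibration(n); print(n,{k:np.round(v,4).tolist() for k,v in c.items()})
E
```

```text
pics
{'clock': 0.0, 'qpos': array([ 1.21400817e+00,  2.76570194e-01,  1.50615185e+00,  9.54731707e-06,
        1.36069842e+00, -1.20992374e-01]), 'qd': array([-3.08795928e-05,  1.72496461e-03, -5.49295052e-04,  3.87502200e-04,
        1.42314023e-03,  2.83251239e-04]), 'effort': array([-3.08517365e-04, -4.16777050e+01, -2.45797223e+01, -1.36876946e-05,
        1.12489332e-02,  6.88169266e-06]), 'position': array([0.13413748, 0.55858029, 0.2304464 ]), 'ee_rot': array([-2.20787628e-04,  1.17625896e-01,  9.93057558e-01, -8.86846854e-04]), 'contact_force': array([ 0.05745406,  0.48985357, -0.02763202]), 'moment': array([ 0.03666558, -0.04984041, -0.04274485]), 'width': 0.0853116914658749}
scene {'mtx': [[376.871, 0.0, 257.85], [0.0, 376.871, 188.7283], [0.0, 0.0, 1.0]], 'world_to_cam': [[0.5387, -0.8423, -0.0181, -0.183], [-0.5058, -0.3062, -0.8065, 0.3974], [0.6737, 0.4437, -0.591, 0.7648], [0.0, 0.0, 0.0, 1.0]]}
top {'mtx': [[428.6913, 0.0, 263.9882], [0.0, 428.6913, 201.9901], [0.0, 0.0, 1.0]], 'world_to_cam': [[-0.0265, -0.9996, 0.002, 0.1413], [-0.9984, 0.0264, -0.0504, 0.4978], [0.0503, -0.0034, -0.9987, 1.3263], [0.0, 0.0, 0.0, 1.0]]}
wrist {'mtx': [[264.4706, 0.0, 254.0362], [0.0, 264.4706, 194.0156], [0.0, 0.0, 1.0]], 'hand_eye': [[0.0008, -0.9606, -0.2779, 0.0705], [1.0, 0.0005, 0.0008, -0.0011], [-0.0007, -0.2779, 0.9606, -0.1433], [0.0, 0.0, 0.0, 1.0]]}
```

View pics/scene0.png

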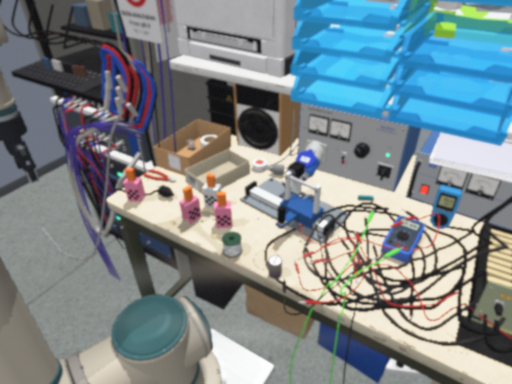

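View pics/top0.png

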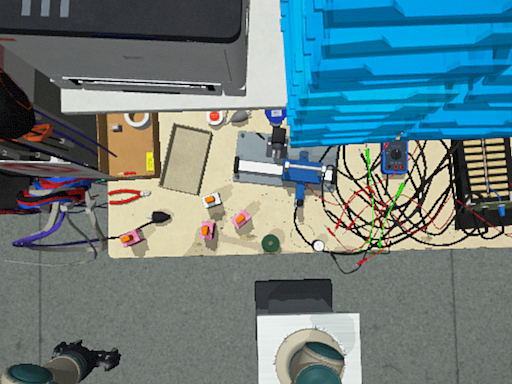

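View pics/wrist0.png

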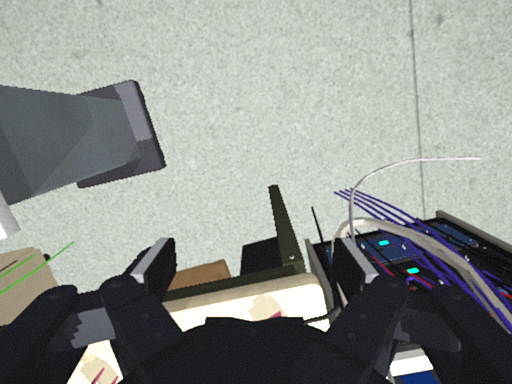

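```bash
python3 - <<'E'
import cv2
t=cv2.imread("pics/top0.png"); s=cv2.imread("pics/scene0.png")
cv2.imwrite("pics/tc.png",cv2.resize(t[120:260,180:345],None,fx=4.8,fy=4.2,interpolation=cv2.INTER_CUBIC))
cv2.imwrite("pics/sc.png",cv2.resize(s[130:260,170:350],None,fx=4.4,fy=4.4,interpolation=cv2.INTER_CUBIC))
E
```

```text
(no output)
```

View pics/tc.png

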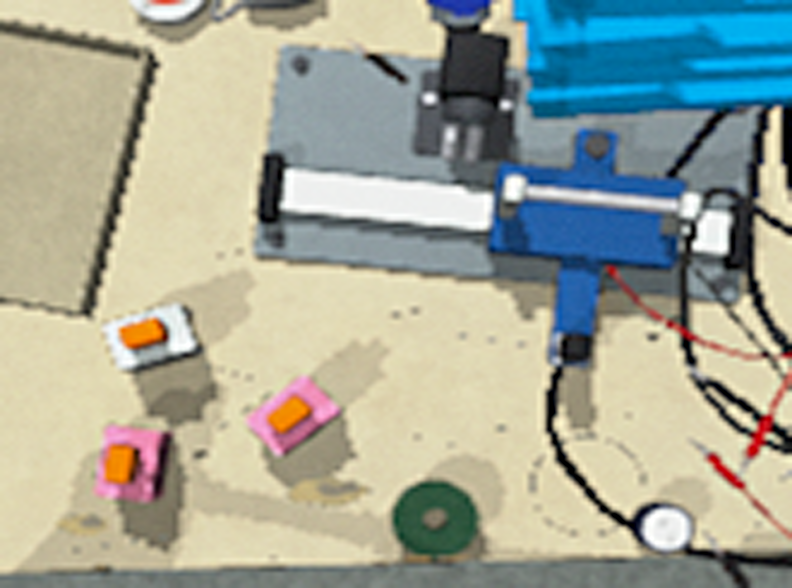

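View pics/sc.png

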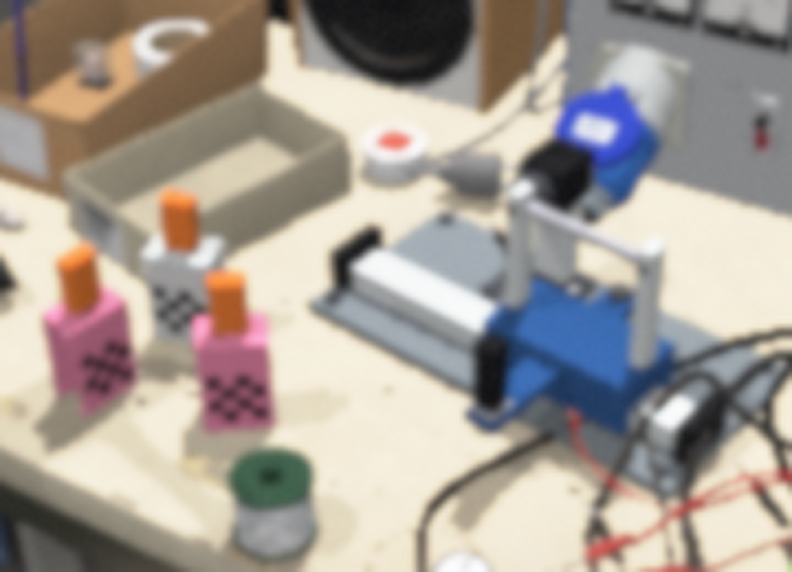

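```bash
cat > h.py <<'E'
import numpy as np,cv2
from rig import *
from scipy.spatial.transform import Rotation as Ro
def rays(name,px,st=None):
    c=calibration(name);px=np.atleast_2d(np.array(px,float))
    d=np.c_[(px-c["mtx"][:2,2])/[c["mtx"][0,0],c["mtx"][1,1]],np.ones(len(px))]
    if name=="wrist":
        q=st["ee_rot"];R=Ro.from_quat([q[1],q[2],q[3],q[0]]).as_matrix()
        H=c["hand_eye"];return R@H[:3,3]+st["position"],d@H[:3,:3].T@R.T
    T=c["world_to_cam"];return -T[:3,:3].T@T[:3,3],d@T[:3,:3]
def onz(name,px,z,st=None):
    o,d=rays(name,px,st);return o+d*((z-o[2])/d[:,2])[:,None]
def tri(a,pa,b,pb,sa=None):
    A=np.zeros((3,3));B=np.zeros(3);L=[]
    for n,p in((a,pa),(b,pb)):
        o,d=rays(n,p,sa);d=d[0]/np.linalg.norm(d[0]);P=np.eye(3)-np.outer(d,d);A+=P;B+=P@o;L.append((o,P))
    x=np.linalg.solve(A,B);return x,[np.linalg.norm(P@(x-o)) for o,P in L]
def proj(name,p,st=None):
    c=calibration(name);p=np.atleast_2d(p)
    if name=="wrist":
        q=st["ee_rot"];R=Ro.from_quat([q[1],q[2],q[3],q[0]]).as_matrix();H=c["hand_eye"]
        v=((p-st["position"])@R-H[:3,3])@H[:3,:3]
    else:
        T=c["world_to_cam"];v=p@T[:3,:3].T+T[:3,3]
    v=v@c["mtx"].T;return v[:,:2]/v[:,2:]
def blobs(im,lo,hi,amin=8):
    m=cv2.inRange(cv2.cvtColor(im,cv2.COLOR_BGR2HSV),lo,hi)
    n,l,s,c=cv2.connectedComponentsWithStats(m)
    return m,[(l==i,s[i],c[i]) for i in range(1,n) if s[i][4]>=amin]
E
python3 - <<'E'
from h import *
np.set_printoptions(precision=4,suppress=True)
t=cv2.imread("pics/top0.png"); s=cv2.imread("pics/scene0.png")
print("cams",rays("top",[0,0])[0],rays("scene",[0,0])[0])
for n,im in(("top",t),("scene",s)):
    for b,st,c in blobs(im,(8,180,150),(16,255,255),20)[1]:
        if n=="top":
            ys,xs=np.nonzero(b);r=cv2.minAreaRect(np.c_[xs,ys].astype(np.float32))
            print(n,c,st[4],r[1:],onz(n,c,.12))
        else: print(n,c,st)
# bar ends (inner), top crop coords /4.8,/4.2
C=lambda x,y:[180+(x+.5)/4.8-.5,120+(y+.5)/4.2-.5]
S=lambda x,y:[170+(x+.5)/4.4-.5,130+(y+.5)/4.4-.5]
names=dict(barL=(C(527,192),.145),barR=(C(677,203),.145),upL=(C(514,189),.154),upR=(C(690,207),.154),handle=(C(575,346),.111),plung=(C(597,146),.08),pin1=(C(447,140),.05),pin2=(C(472,142),.05),
 railL=(C(270,185),.03),railR=(C(741,230),.03),base_TL=(C(285,47),.01),base_BL=(C(255,256),.01),base_BR=(C(740,302),.01),blkTL=(C(497,167),.058),blkBL=(C(491,247),.058),blkBR=(C(673,265),.058),blkTR=(C(688,182),.058),cam=(C(475,62),.125))
for k,(p,z) in names.items(): print(k,np.round(p,1),onz("top",p,z)[0])
print("tray corner",tri("top",[284,145],"scene",[293,97]))
print("handle",tri("top",C(575,346),"scene",S(491,342)), "upL",tri("top",C(514,189),"scene",S(521,190)),"upR",tri("top",C(690,207),"scene",S(650,248)))
E
```

```text
cams [0.434  0.1326 1.3494] [-0.2157 -0.3718  0.7691]
top [ 43.24 126.2 ] 25 ((3.0, 10.0), 90.0) [[0.7323 0.7613 0.12  ]]
top [ 34.34 138.24] 50 ((3.9115216732025146, 14.112156867980957), 85.60128784179688) [[0.6978 0.787  0.12  ]]
top [209.381 199.619] 21 ((4.670258522033691, 8.241633415222168), 74.05460357666016) [[0.5069 0.285  0.12  ]]
top [205.4  229.85] 20 ((4.525484085083008, 8.34386157989502), 8.130102157592773) [[0.4205 0.2981 0.12  ]]
top [124.8077 238.7308] 26 ((4.472135543823242, 8.049844741821289), 63.43495178222656) [[0.4013 0.5287 0.12  ]]
scene [130.322  173.8983] [127 169   7  11  59]
scene [210.5472 180.1509] [208 175   6  11  53]
scene [187.614  193.4561] [185 188   6  12  57]
scene [221.2069 198.8103] [218 194   7  11  58]
barL [289.4 165.3] [0.5964 0.054  0.145 ]
barR [320.6 168. ] [ 0.5867 -0.034   0.145 ]
upL [286.7 164.6] [0.5974 0.0621 0.154 ]
upR [323.4 168.9] [ 0.5826 -0.0403  0.154 ]
handle [299.4 202. ] [0.4936 0.026  0.111 ]
plung [304.  154.4] [0.6369 0.0053 0.08  ]
pin1 [272.7 153. ] [0.6486 0.0976 0.05  ]
pin2 [277.9 153.4] [0.6467 0.0817 0.05  ]
rail
[... 190 characters left out ...]
191.5] [ 0.5285 -0.0914  0.01  ]
blkTL [283.1 159.4] [0.6268 0.0667 0.058 ]
blkBL [281.9 178.4] [0.5689 0.0722 0.058 ]
blkBR [319.8 182.7] [ 0.5529 -0.0421  0.058 ]
blkTR [322.9 163. ] [ 0.6127 -0.0535  0.058 ]
cam [278.6 134.4] [0.6896 0.0813 0.125 ]
tray corner (array([0.6177, 0.0716, 0.3755]), [np.float64(0.009798715023808332), np.float64(0.009798715023808443)])
handle (array([0.4952, 0.0235, 0.1089]), [np.float64(0.0027431362324696383), np.float64(0.00274313623246968)]) upL (array([0.5989, 0.0601, 0.1519]), [np.float64(0.0022321326530887627), np.float64(0.002232132653088752)]) upR (array([ 0.5837, -0.042 ,  0.1518]), [np.float64(0.0015958806179787646), np.float64(0.0015958806179788671)])
```

```bash
python3 - <<'E'
import cv2
t=cv2.imread("pics/top0.png"); s=cv2.imread("pics/scene0.png")
cv2.imwrite("pics/tt.png",cv2.resize(t[0:180,250:450],None,fx=4,fy=3.3,interpolation=cv2.INTER_CUBIC))
cv2.imwrite("pics/st.png",cv2.resize(s[0:150,270:512],None,fx=3.3,fy=4,interpolation=cv2.INTER_CUBIC))
E
```

```text
(no output)
```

View pics/tt.png

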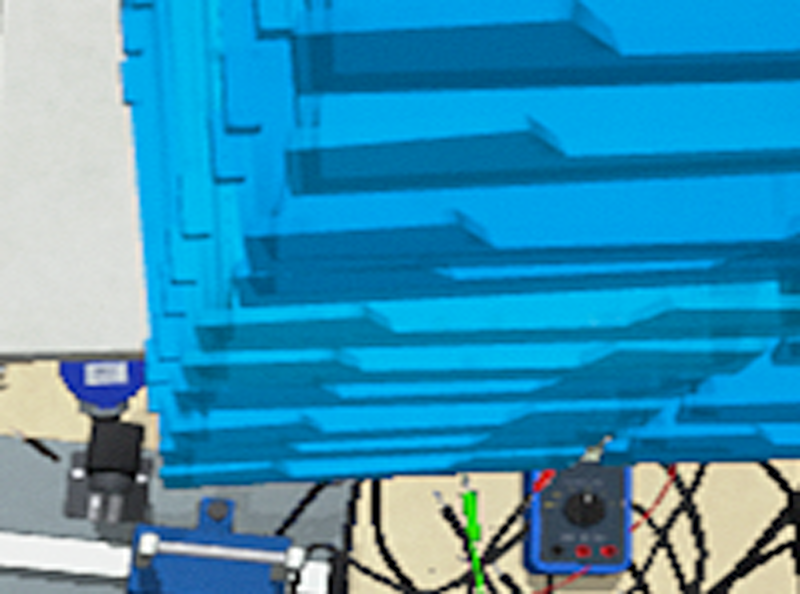

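View pics/st.png

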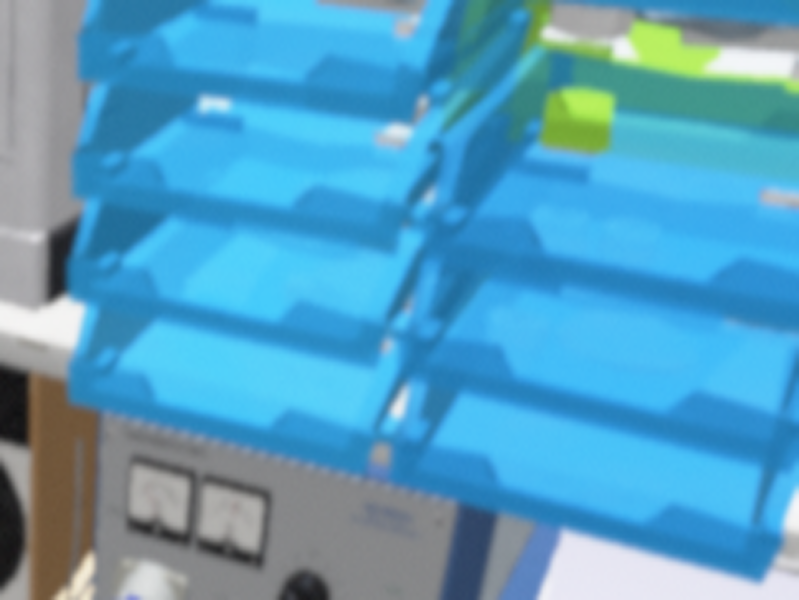

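```bash
python3 - <<'E'
from h import *
np.set_printoptions(precision=4,suppress=True)
for a in ([290.5,146.5],[284.5,126]):
  for b in ([292,100],[292,96],[292.5,92]): print(a,b,tri("top",a,"scene",b))
for z in(.3,.35,.4,.45,.5):print(z,onz("top",[[290.5,147],[380,141]],z),onz("scene",[[292,100],[384,118]],z))
E
```

```text
[290.5, 146.5] [292, 100] (array([0.6106, 0.0627, 0.3726]), [np.float64(0.002758174439878993), np.float64(0.002758174439878998)])
[290.5, 146.5] [292, 96] (array([0.6089, 0.0629, 0.3841]), [np.float64(0.0033907151716000327), np.float64(0.0033907151716000344)])
[290.5, 146.5] [292.5, 92] (array([0.6076, 0.0626, 0.3952]), [np.float64(0.0046458442089711924), np.float64(0.0046458442089711656)])
[284.5, 126] [292, 100] (array([0.6592, 0.0801, 0.3523]), [np.float64(0.004435881507019656), np.float64(0.004435881507019652)])
[284.5, 126] [292, 96] (array([0.6568, 0.0801, 0.3646]), [np.float64(0.0036816725995297223), np.float64(0.00368167259952988)])
[284.5, 126] [292.5, 92] (array([0.6549, 0.0796, 0.3765]), [np.float64(0.002275842165521069), np.float64(0.0022758421655212483)])
0.3 [[ 0.6209  0.0601  0.3   ]
 [ 0.6301 -0.1614  0.3   ]] [[ 0.7647  0.1401  0.3   ]
 [ 0.7832 -0.1411  0.3   ]]
0.35 [[ 0.612   0.0635  0.35  ]
 [ 0.6207 -0.1474  0.35  ]] [[ 0.6602  0.0855  0.35  ]
 [ 0.6768 -0.1657  0.35  ]]
0.4 [[ 0.6031  0.067   0.4   ]
 [ 0.6114 -0.1334  0.4   ]] [[ 0.5557  0.031   0.4   ]
 [ 0.5703 -0.1902  0.4   ]]
0.45 [[ 0.5942  0.0704  0.45  ]
 [ 0.602  -0.1194  0.45  ]] [[ 0.4512 -0.0236  0.45  ]
 [ 0.4638 -0.2148  0.45  ]]
0.5 [[ 0.5853  0.0739  0.5   ]
 [ 0.5927 -0.1054  0.5   ]] [[ 0.3467 -0.0782  0.5   ]
 [ 0.3574 -0.2394  0.5   ]]
```

```bash
cat >> h.py <<'E'
def Rdes(yaw,th):  # degrees; tool y = (−sin,cos) , leaning back toward robot by th
    a=np.radians(yaw);t=np.radians(th)
    y=np.array([-np.sin(a),np.cos(a),0]);f=np.array([np.cos(a),np.sin(a),0])
    z=np.sin(t)*f-np.cos(t)*np.array([0,0,1]);return np.c_[np.cross(y,z),y,z]
def cur(st):
    q=st["ee_rot"];return Ro.from_quat([q[1],q[2],q[3],q[0]]).as_matrix()
def plan(grasp,yaw,th,st=None,gp=.019):
    st=st or get_state();R=cur(st);D=Rdes(yaw,th)
    tcp=np.array(grasp)+gp*D[:,2]
    rv=Ro.from_matrix(R.T@D).as_rotvec(degrees=True)
    print("tcp",np.round(st["position"],4),"goal tcp",np.round(tcp,4),"rotvec deg",np.round(rv,2),"norm",round(np.linalg.norm(rv),1))
    print("shift in goal axes mm",np.round(D.T@(tcp-st["position"])*1e3,1),"in current axes",np.round(R.T@(tcp-st["position"])*1e3,1))
E
python3 - <<'E'
from h import *
np.set_printoptions(precision=4,suppress=True)
print(tri("top",[209.4,199.6],"scene",[210.5,180.1]))
print("fin z=.12",onz("top",[209.4,199.6],.118))
for p,q in (([205.4,229.85],[187.6,193.5]),([124.8,238.7],[130.3,173.9]),([240.2,218.4],[221.2,198.8])): print("pink",tri("top",p,"scene",q))
plan([.48,.27,.24],14.5,28)
E
```

```text
(array([0.5099, 0.2856, 0.0978]), [np.float64(0.0027012610089771657), np.float64(0.002701261008977159)])
fin z=.12 [[0.507  0.2852 0.118 ]]
pink (array([0.4211, 0.3003, 0.0969]), [np.float64(0.001233095234682137), np.float64(0.0012330952346819978)])
pink (array([0.4039, 0.5331, 0.0966]), [np.float64(0.004319873308016733), np.float64(0.004319873308016778)])
pink (array([0.4517, 0.198 , 0.0977]), [np.float64(0.0012914560709766775), np.float64(0.0012914560709766693)])
tcp [0.1342 0.5587 0.2306] goal tcp [0.4886 0.2722 0.2232] rotvec deg [ -6.92 -27.46 -27.43] norm 39.4
shift in goal axes mm [-236.2 -366.1  134. ] in current axes [-411.6 -195.7    7.6]
```

```bash
python3 - <<'E'
import cv2
t=cv2.imread("pics/top0.png");
cv2.imwrite("pics/tf.png",cv2.resize(t[185:245,185:260],None,fx=9,fy=9,interpolation=cv2.INTER_CUBIC))
E
```

```text
(no output)
```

View pics/tf.png

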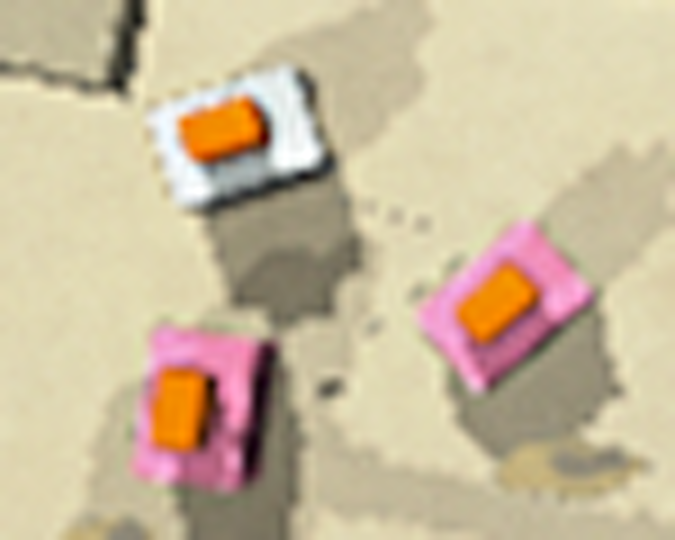

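Emit:
drive_tool(targets=[-1.7,-6.9,-6.9,0,0,0,1,-1.7,-6.9,-6.9,0,0,0,1,-1.7,-6.9,-6.9,0,0,0,1,-1.8,-6.8,-6.8,0,0,0,1,0,0,0,-29.5,-45.8,16.8,1,0,0,0,-29.5,-45.8,16.8,1,0,0,0,-29.5,-45.8,16.8,1,0,0,0,-29.5,-45.8,16.8,1,0,0,0,-29.5,-45.8,16.8,1,0,0,0,-29.5,-45.8,16.8,1,0,0,0,-29.5,-45.8,16.8,1,0,0,0,-29.5,-45.8,16.8,1], grip_force=60)

```text
clock: 1.65
position: [0.4904, 0.2713, 0.2235]
ee_rot: [0.24, -0.123, 0.962, 0.031]
contact_force: [0.1, 0.4, 0.3]
width: 0.0854
```

```bash
python3 - <<'E'
from h import *
st=get_state();im=get_image("wrist");cv2.imwrite("pics/w1.png",im[:,:,::-1])
np.save("w1.npy",[st["position"].tolist()+list(st["ee_rot"])])
plan([.48,.27,.24],14.5,28,st)
print(proj("wrist",[[.508,.285,.12],[.508,.285,0]],st))
E
```

```text
tcp [0.4904 0.2713 0.2235] goal tcp [0.4886 0.2722 0.2232] rotvec deg [0.06 0.06 0.04] norm 0.1
shift in goal axes mm [ 1.4  1.3 -0.4] in current axes [ 1.4  1.3 -0.4]
[[264.30559561 162.16749242]
 [261.54296763 103.75196789]]
```

View pics/w1.png

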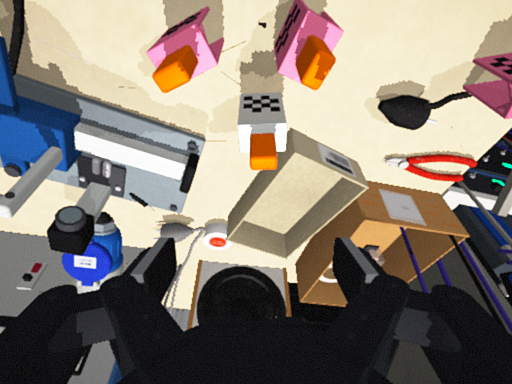

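```bash
python3 - <<'E'
import cv2
t=cv2.imread("pics/w1.png")
cv2.imwrite("pics/w1c.png",cv2.resize(t[80:180,215:315],None,fx=6,fy=6,interpolation=cv2.INTER_CUBIC))
E
```

```text
(no output)
```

View pics/w1c.png

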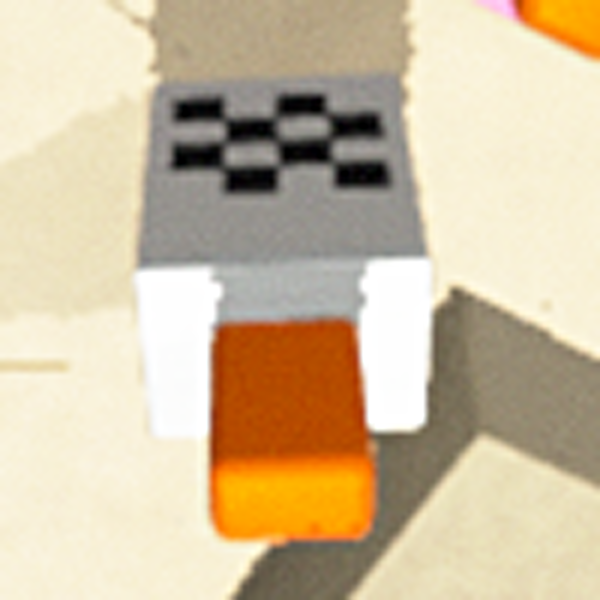

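```bash
python3 - <<'E'
from h import *
np.set_printoptions(precision=4,suppress=True)
a=np.load("w1.npy")[0];st=dict(position=a[:3],ee_rot=a[3:])
F=lambda L:[[215+(x+.5)/6-.5,80+(y+.5)/6-.5] for x,y in L]
def rep(n,L,z):
    P=onz("wrist",F(L),z,st);print(n,P[:,:2].tolist());
    for i in range(0,len(P)-1,2):
        v=P[i+1]-P[i]; print("  len",np.linalg.norm(v),"dir yaw",np.degrees(np.arctan2(v[0],-v[1])),P[[i,i+1]].mean(0))
rep("finback/front top",[(212,460),(373,459),(214,538),(372,537)],.12)
rep("bridge near",[(136,268),(430,259)],.076)
rep("bridge far",[(153,436),(428,430)],.076)
rep("feet",[(155,84),(412,74)],0.)
print("box corner",tri("wrist",[290.5,128.5],"top",[199.4,194.4],st))
E
```

```text
finback/front top [[0.5048231664583996, 0.27041765190788725], [0.4984885451540168, 0.29405396278490425], [0.5194590597657647, 0.2743909680475857], [0.5129603568139057, 0.2986005903471878]]
  len 0.024470443783162852 dir yaw -164.99708045781063 [0.5017 0.2822 0.12  ]
  len 0.025066690087562203 dir yaw -164.97404848051718 [0.5162 0.2865 0.12  ]
bridge near [[0.5008049831653328, 0.255756789195488], [0.4867424598966818, 0.30316736428561025]]
  len 0.04945217074161126 dir yaw -163.47903610418592 [0.4938 0.2795 0.076 ]
bridge far [[0.5335443087615434, 0.265950960983733], [0.5195830873443861, 0.3143887536380963]]
  len 0.05040967626047587 dir yaw -163.92143538888521 [0.5266 0.2902 0.076 ]
feet [[0.5019761055364311, 0.25650804297402274], [0.4868485108304632, 0.3064485604520259]]
  len 0.05218140863908109 dir yaw -163.14779629898797 [0.4944 0.2815 0.    ]
box corner (array([0.531 , 0.3312, 0.0018]), [np.float64(0.0005002927047473176), np.float64(0.00050029270474745)])
```

```bash
python3 - <<'E'
from h import *
plan([.5095,.2848,.185],16.4,28)
D=Rdes(16.4,28);print("down 81mm in tool",np.round(D.T@[0,0,-81],1))
E
```

```text
tcp [0.4961 0.267  0.2243] goal tcp [0.5181 0.2873 0.1682] rotvec deg [-1.18  0.26 -1.75] norm 2.1
shift in goal axes mm [ 2.7 13.3 62. ] in current axes [ 3.4 14.5 61.7]
down 81mm in tool [38.   0.  71.5]
```

Emit:
drive_tool(targets=[0,0,0,0,0,0,0.7,0,0,0,0,0,0,0.7,0,0,0,0,0,0,0.7,0,0,0,0,0,0,0.7])

```text
clock: 2.2
position: [0.4883, 0.2741, 0.2236]
ee_rot: [0.24, -0.124, 0.962, 0.031]
contact_force: [-0.3, 0.2, -0.4]
width: 0.0595
```

```bash
python3 - <<'E'
from h import *
st=get_state();print(st["qd"]);im=get_image("wrist");cv2.imwrite("pics/w2.png",im[:,:,::-1])
plan([.5095,.2848,.185],16.4,28,st)
cv2.imwrite("pics/w2c.png",cv2.resize(im[80:200,205:325,::-1],None,fx=5,fy=5,interpolation=cv2.INTER_CUBIC))
print(proj("wrist",[.5095,.2848,.12],st))
E
```

```text
[-0.00788366  0.00220643 -0.0016237   0.00049621 -0.00165506 -0.00083632]
tcp [0.4883 0.2741 0.2236] goal tcp [0.5181 0.2873 0.1682] rotvec deg [-0.76  0.05 -1.49] norm 1.7
shift in goal axes mm [-2.5  4.3 64. ] in current axes [-2.3  5.2 63.9]
[[260.18118016 164.46421359]]
```

View pics/w2c.png

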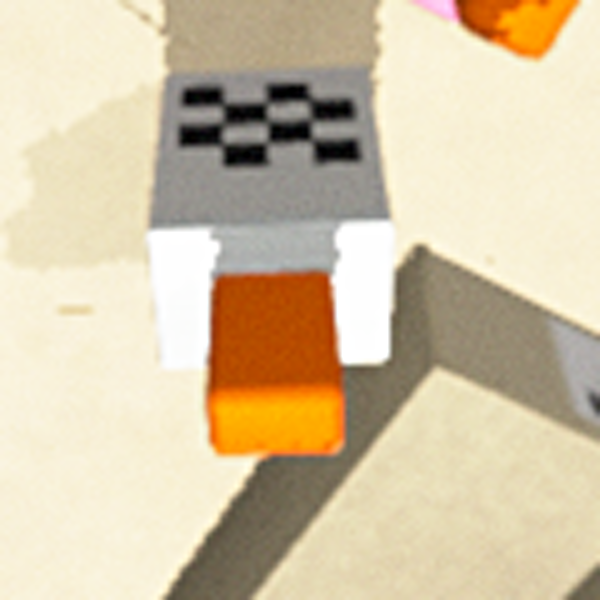

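Emit:
drive_tool(targets=[-0.8,0,-1.5,0,0,0,0.7,0,0,0,-1.2,2.2,32,0.7,0,0,0,-1.2,2.2,32,0.7,0,0,0,9.5,0,17.9,0.7,0,0,0,9.5,0,17.9,0.7,0,0,0,9.5,0,17.9,0.7,0,0,0,9.5,0,17.8,0.7,0,0,0,0,0,0,0.7,0,0,0,0,0,0,0.7])

```text
clock: 3.38
position: [0.5196, 0.2869, 0.0881]
ee_rot: [0.241, -0.138, 0.96, 0.035]
contact_force: [0.5, 0.3, 1.1]
width: 0.0596
```

```bash
python3 - <<'E'
from h import *
st=get_state();im=get_image("wrist");cv2.imwrite("pics/w3.png",im[:,:,::-1])
plan([.5095,.2848,.104],16.4,28,st)
E
```

```text
tcp [0.5196 0.2869 0.0881] goal tcp [0.5181 0.2873 0.0872] rotvec deg [ 0.    0.14 -0.08] norm 0.2
shift in goal axes mm [1.6 0.8 0.1] in current axes [1.6 0.8 0.1]
```

View pics/w3.png

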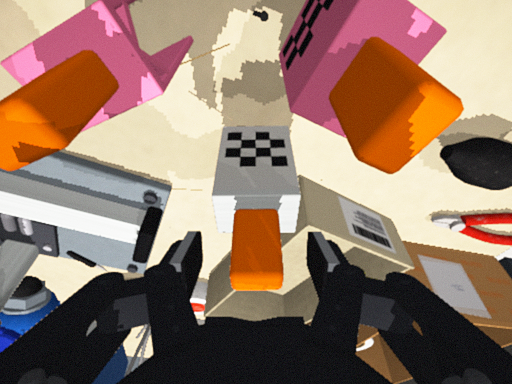

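Emit:
drive_tool(targets=[0,0,0,0,0,0,0,0,0,0,0,0,0,0,0,0,0,0,0,0,0,0,0,0,0,0,0,0,0,0,0,0,0,0,0,0,0,0,0,0,0,0], grip_force=50)

```text
clock: 4.18
position: [0.5196, 0.2864, 0.0881]
ee_rot: [0.241, -0.137, 0.96, 0.035]
contact_force: [-1.7, -0.1, 4.7]
width: 0.0254
```

```bash
python3 - <<'E'
from h import *
st=get_state();D=Rdes(16.4,28);print(st["width"],st["contact_force"],st["moment"])
print("up 100 in tool",np.round(D.T@[0,0,100],1))
E
```

```text
0.025377361548054853 [-1.66945447 -0.06484011  4.74217037] [-0.23364268  0.09319091 -0.04200553]
up 100 in tool [-46.9   0.  -88.3]
```

Emit:
drive_tool(targets=[0,0,0,-4.7,0,-8.8,0,0,0,0,-14,0,-26.5,0,0,0,0,-14,0,-26.5,0,0,0,0,-14.2,0,-26.5,0,0,0,0,0,0,0,0,0,0,0,0,0,0,0,0,0,0,0,0,0,0])

```text
clock: 5.05
position: [0.5178, 0.2856, 0.185]
ee_rot: [0.238, -0.137, 0.961, 0.034]
contact_force: [0.7, -0.4, -2.1]
width: 0.0252
```

```bash
python3 - <<'E'
from h import *
st=get_state();print(st["position"],st["width"],st["contact_force"],st["moment"])
for n in("wrist","scene","top"):
  im=get_image(n);cv2.imwrite(f"pics/{n}4.png",im[:,:,::-1])
w=cv2.imread("pics/wrist4.png");s=cv2.imread("pics/scene4.png")
cv2.imwrite("pics/c4.png",np.hstack([w[90:390,150:350].repeat(2,0).repeat(2,1)[:588],cv2.resize(s[110:257,150:250],None,fx=4,fy=4)]))
E
```

```text
[0.51777319 0.28557092 0.1850486 ] 0.025237693991440633 [ 0.72308483 -0.40183572 -2.12488409] [-0.10218503  0.32676438 -0.00267703]
```

View pics/c4.png

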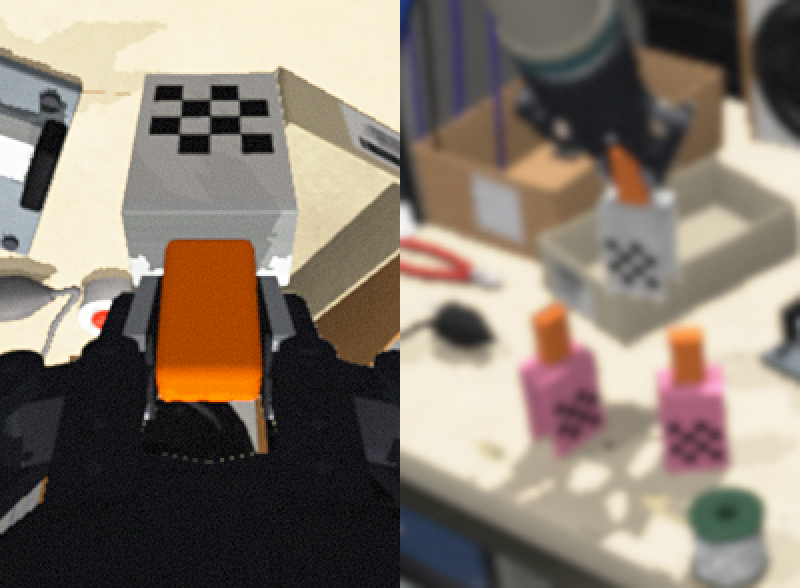

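View pics/top4.png

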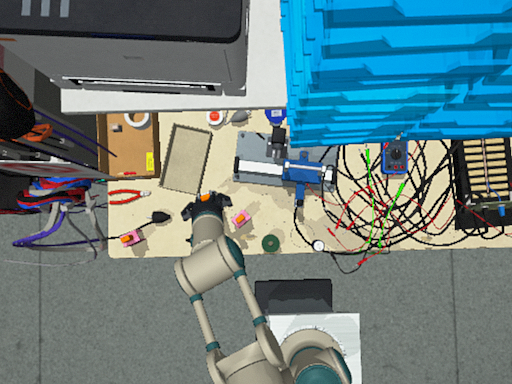

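```bash
python3 - <<'E'
from h import *
st=get_state()
# target frame when gripped: origin (.5095,.2848,0) yaw16.4 at tcp then
D0=Rdes(16.4,28);p0=np.array([.5196,.2864,.0881])
R=cur(st)
a=np.radians(16.4);Y=np.array([-np.sin(a),np.cos(a),0]);X=np.array([np.cos(a),np.sin(a),0]);Z=np.array([0,0,1.])
o=np.array([.5095,.2848,0])
pts={"fin top":o+.12*Z,"foot near L":o-.017*X+.025*Y,"foot near R":o-.017*X-.025*Y,"bridge nL":o-.017*X+.025*Y+.076*Z,"bridge nR":o-.017*X-.025*Y+.076*Z,"finfrontedge":o+.12*Z-.008*X}
for k,p in pts.items():
    q=st["position"]+R@(D0.T@(p-p0)); u=proj("wrist",q,st)[0]; print(k,np.round(q,4),np.round(u,1),"crop",np.round((u-[150,90])*2))
plan([.471,.026,.27],-7.7,28,st)
E
```

```text
fin top [0.5084 0.2843 0.2178] [258.6 282.9] crop [217. 386.]
foot near L [0.4849 0.3035 0.0978] [289.6 124.7] crop [279.  69.]
foot near R [0.4989 0.2555 0.0978] [224.1 124.6] crop [148.  69.]
bridge nL [0.485  0.3035 0.1738] [302.9 194. ] crop [306. 208.]
bridge nR [0.499  0.2556 0.1738] [213.1 194. ] crop [126. 208.]
finfrontedge [0.5007 0.2821 0.2178] [258.8 274.5] crop [218. 369.]
tcp [0.5184 0.2859 0.1858] goal tcp [0.4798 0.0248 0.2532] rotvec deg [11.25 -0.08 21.18] norm 24.0
shift in goal axes mm [ -28.7 -263.9  -61. ] in current axes [  65.9 -239.8 -111.2]
```

Emit:
drive_tool(targets=[0,0,0,-15.8,0,-29.7,0,0,0,0,-15.8,0,-29.7,0,3.75,0,7.05,0,0,0,0,3.75,0,7.05,0,0,0,0,3.75,0,7.05,0,0,0,0,0,0,0,0.6,-44,-0.3,0,0,0,0,0.6,-44,-0.3,0,0,0,0,0.6,-44,-0.3,0,0,0,0,0.6,-44,-0.3,0,0,0,0,0.6,-44,-0.3,0,0,0,0,0,-44,0,0,0,0,0,0,0,0,0])

```text
clock: 6.7
position: [0.4797, 0.0217, 0.2538]
ee_rot: [0.241, 0.068, 0.968, -0.017]
contact_force: [-0.4, -0.1, -1.1]
width: 0.0253
```

Emit:
drive_tool(targets=[0,0,0,0,0,0,0,0,0,0,0,0,0,0,0,0,0,0,0,0,0])

```text
clock: 7.08
position: [0.4805, 0.0262, 0.254]
ee_rot: [0.242, 0.064, 0.968, -0.016]
contact_force: [-0.2, -0.7, -1.2]
width: 0.0254
```

```bash
python3 - <<'E'
from h import *
st=get_state();im=get_image("wrist");cv2.imwrite("pics/w5.png",im[:,:,::-1])
np.save("w5.npy",[st["position"].tolist()+list(st["ee_rot"])])
print(st["width"],st["contact_force"])
plan([.471,.026,.27],-7.7,28,st)
cv2.imwrite("pics/s5.png",get_image("scene")[:,:,::-1]);cv2.imwrite("pics/t5.png",get_image("top")[:,:,::-1])
t=cv2.imread("pics/t5.png");s=cv2.imread("pics/s5.png")
cv2.imwrite("pics/c5.png",np.hstack([cv2.resize(t[110:230,230:340],None,fx=3.6,fy=3.6),cv2.resize(s[70:214,210:340],None,fx=3,fy=3)]))
E
```

```text
0.02535658209647989 [-0.2340014  -0.65463713 -1.22859628]
tcp [0.4805 0.0262 0.254 ] goal tcp [0.4798 0.0248 0.2532] rotvec deg [0.12 0.02 0.13] norm 0.2
shift in goal axes mm [ 0.8 -1.5  0.5] in current axes [ 0.8 -1.5  0.5]
```

View pics/w5.png

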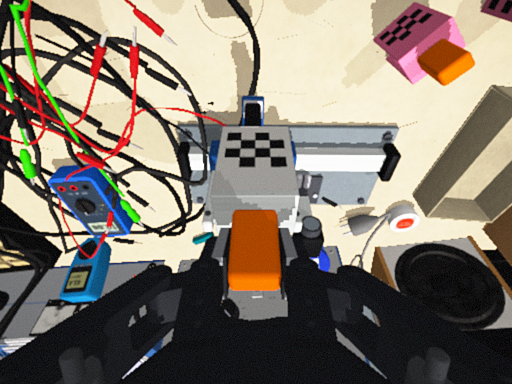

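View pics/c5.png

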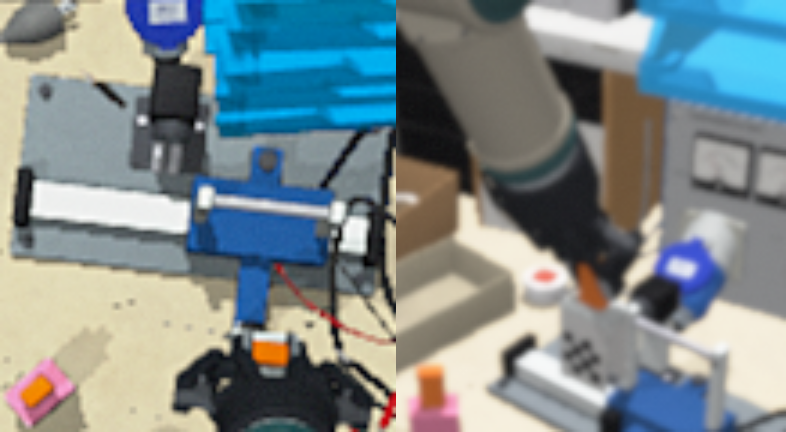

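```bash
python3 - <<'E'
from h import *
np.set_printoptions(precision=4,suppress=True)
w=cv2.imread("pics/w5.png")
cv2.imwrite("pics/w5c.png",cv2.resize(w[90:240,170:420],None,fx=3.2,fy=4,interpolation=cv2.INTER_CUBIC))
t=cv2.imread("pics/t5.png");cv2.imwrite("pics/t5c.png",cv2.resize(t[145:185,275:340],None,fx=12,fy=12,interpolation=cv2.INTER_CUBIC))
E
```

```text
(no output)
```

View pics/w5c.png

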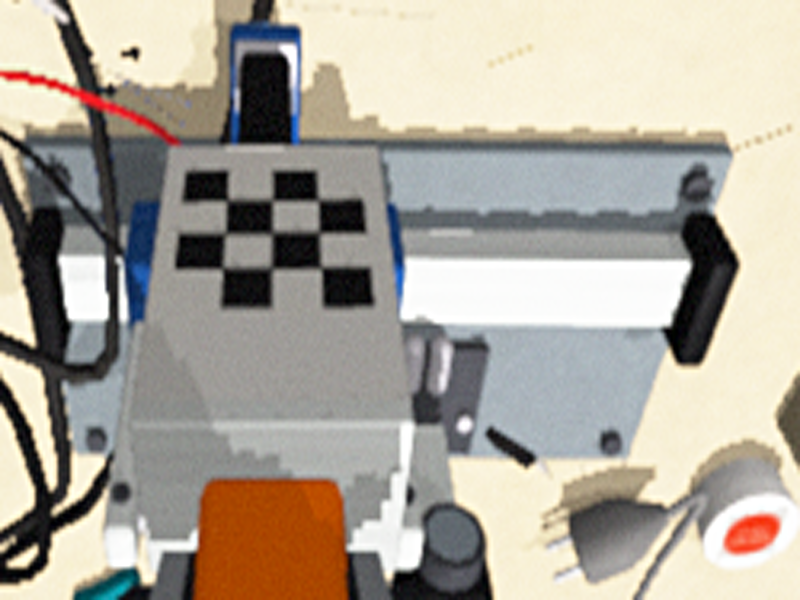

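View pics/t5c.png

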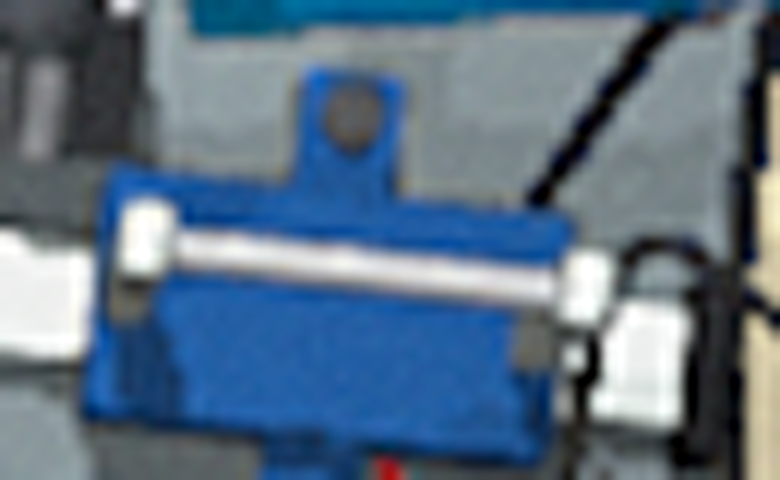

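```bash
python3 - <<'E'
from h import *
np.set_printoptions(precision=4,suppress=True)
a=np.load("w5.npy")[0];st=dict(position=a[:3],ee_rot=a[3:])
W=lambda L:[[170+(x+.5)/3.2-.5,90+(y+.5)/4-.5] for x,y in L]
T=lambda L:[[275+(x+.5)/12-.5,145+(y+.5)/12-.5] for x,y in L]
def rep(n,P):
    v=P[1]-P[0]; print(n,P.tolist(),"len",np.linalg.norm(v),"slope deg",np.degrees(np.arctan(v[0]/v[1])),"mid",P.mean(0))
rep("w base near",onz("wrist",W([(25,137),(732,147)]),.01,st))
rep("w rail far edge",onz("wrist",W([(65,321),(675,327)]),.03,st))
rep("w far base",onz("wrist",W([(445,456),(628,457)]),.01,st))
rep("t bar",onz("top",T([(176,245),(558,285)]),.145))
rep("t upr",onz("top",T([(147,238),(586,288)]),.154))
rep("t block far",onz("top",T([(112,168),(572,214)]),.058))
rep("t block near",onz("top",T([(88,414),(548,462)]),.058))
P=onz("wrist",W([(264,95)]),.111,st);print("handle top",P)
print("plunger top", onz("top",T([(352,115)]),.075))
u=proj("wrist",[[.5966,.0545,.145],[.587,-.0354,.145]],st);print(u)
E
```

```text
w base near [[0.5258859447648934, -0.08962411312749335, 0.010000000000000009], [0.5709814597664027, 0.22136332364073058, 0.010000000000000009]] len 0.31424002180009064 slope deg 8.250808867495826 mid [0.5484 0.0659 0.01  ]
w rail far edge [[0.5937308715868627, -0.0886629272159759, 0.030000000000000027], [0.6353317013805488, 0.2025993479241474, 0.030000000000000027]] len 0.29421818767595614 slope deg 8.12854724946208 mid [0.6145 0.057  0.03  ]
w far base [[0.7150092864624662, 0.09649653833335478, 0.010000000000000009], [0.7296075220123102, 0.20128942898149077, 0.010000000000000009]] len 0.10580481279961189 slope deg 7.930584795371021 mid [0.7223 0.1489 0.01  ]
t bar [[0.5974983627072433, 0.05451107606614043, 0.14500000000000002], [0.5856755160831109, -0.035119100620353005, 0.14500000000000002]] len 0.0904065720794113 slope deg 7.514332322271326 mid [0.5916 0.0097 0.145 ]
t upr [[0.5980985799856836, 0.06182273661099355, 0.15399999999999991], [0.5836659226251918, -0.04038421100731976, 0.15399999999999991]] len 0.10322093653875651 slope deg 8.037602107544945 mid [0.5909 0.0107 0.154 ]
t block far [[0.6292925490237002, 0.06446108115646605, 0.05800000000000005], [0.6145614235682935, -0.051369178127847054, 0.05800000000000005]] len 0.11676324345895045 slope deg 7.247885105322263 mid [0.6219 0.0065 0.058 ]
t block near [[0.5670733971026347, 0.07230766374976502, 0.05800000000000005], [0.5518892736318963, -0.043226673731162096, 0.05800000000000005]] len 0.11652785393514886 slope deg 7.4871983379321545 mid [0.5595 0.0145 0.058 ]
handle top [[0.4725 0.0246 0.111 ]]
plunger top [[0.6385 0.0051 0.075 ]]
[[291.2218 220.6601]
 [215.0485 221.9357]]
```

```bash
python3 - <<'E'
from h import *
plan([.592,.010,.265],-8.0,28)
D=Rdes(-8,28);print("down 84",np.round(D.T@[0,0,-84],1))
E
```

```text
tcp [0.4804 0.0257 0.2541] goal tcp [0.6008 0.0088 0.2482] rotvec deg [0.24 0.03 0.35] norm 0.4
shift in goal axes mm [-1.046e+02 -1.000e-01  6.230e+01] in current axes [-104.6   -1.    62.3]
down 84 [39.4  0.  74.2]
```

Advance part way first, watching the wrist force, then look from the scene camera.

Emit:
drive_tool(targets=[0.2,0,0.3,-21,0,12.5,0,0,0,0,-21,0,12.5,0,0,0,0,-21,0,12.5,0,0,0,0,-21,0,12.4,0,0,0,0,0,0,0,0,0,0,0,0,0,0,0])

```text
clock: 7.98
position: [0.5761, 0.0118, 0.249]
ee_rot: [0.241, 0.068, 0.968, -0.017]
contact_force: [-0.4, 0.6, -1.4]
width: 0.0253
```

```bash
python3 - <<'E'
from h import *
st=get_state();print(st["width"],st["contact_force"])
plan([.592,.010,.265],-8.0,28,st)
cv2.imwrite("pics/s6.png",get_image("scene")[:,:,::-1])
s=cv2.imread("pics/s6.png")
cv2.imwrite("pics/c6.png",cv2.resize(s[40:220,220:370],None,fx=4,fy=3.3,interpolation=cv2.INTER_CUBIC))
E
```

```text
0.02527588388208864 [-0.37618584  0.63672075 -1.44753846]
tcp [0.5761 0.0118 0.249 ] goal tcp [0.6008 0.0088 0.2482] rotvec deg [ 0.   -0.06 -0.  ] norm 0.1
shift in goal axes mm [-21.6   0.4  12.4] in current axes [-21.6   0.4  12.4]
```

View pics/c6.png

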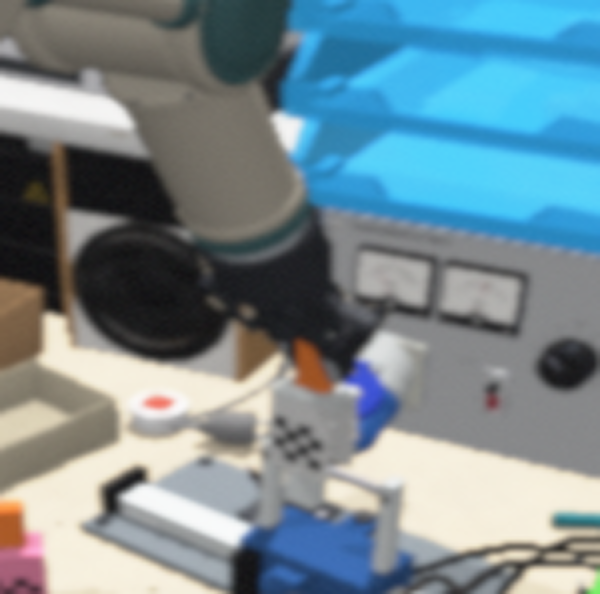

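Emit:
drive_tool(targets=[0,0,0,-7.2,0.2,4.1,0,0,0,0,-7.2,0.2,4.1,0,0,0,0,-7.2,0,4.1,0,0,0,0,0,0,0,0,0,0,0,0,0,0,0])

```text
clock: 8.65
position: [0.6015, 0.0083, 0.2486]
ee_rot: [0.241, 0.068, 0.968, -0.017]
contact_force: [-0.1, -0.5, -1.7]
width: 0.0252
```

```bash
python3 - <<'E'
from h import *
st=get_state();print(st["width"],st["contact_force"])
plan([.592,.010,.181],-8.0,28,st)
cv2.imwrite("pics/s7.png",get_image("scene")[:,:,::-1]);cv2.imwrite("pics/t7.png",get_image("top")[:,:,::-1]);w=get_image("wrist")[:,:,::-1];cv2.imwrite("pics/w7.png",w)
s=cv2.imread("pics/s7.png");t=cv2.imread("pics/t7.png")
cv2.imwrite("pics/c7.png",np.hstack([cv2.resize(s[70:210,250:350],None,fx=4,fy=4,interpolation=cv2.INTER_CUBIC),cv2.resize(t[120:260,240:340],None,fx=4,fy=4,interpolation=cv2.INTER_CUBIC)]))
E
```

```text
0.02518245723127267 [-0.07463131 -0.5023154  -1.65031827]
tcp [0.6015 0.0083 0.2486] goal tcp [0.6008 0.0088 0.1642] rotvec deg [-0.01 -0.01 -0.03] norm 0.0
shift in goal axes mm [40.3  0.3 74.2] in current axes [40.3  0.3 74.2]
```

View pics/c7.png

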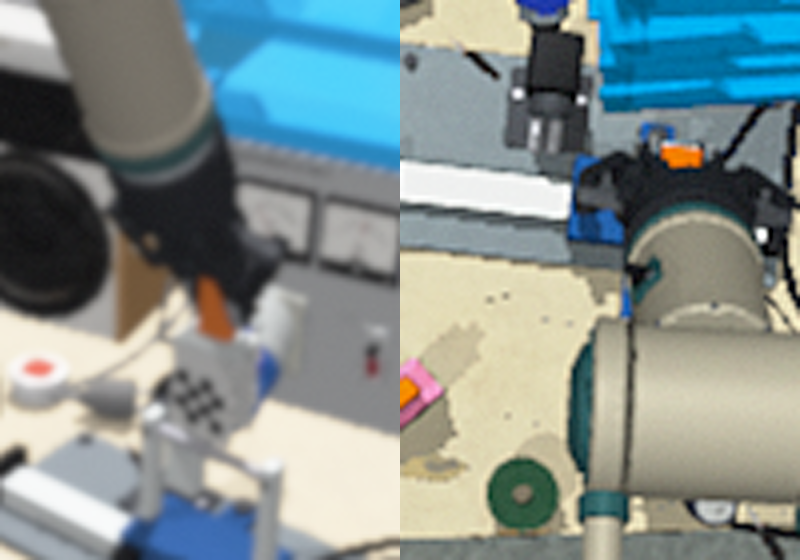

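View pics/w7.png

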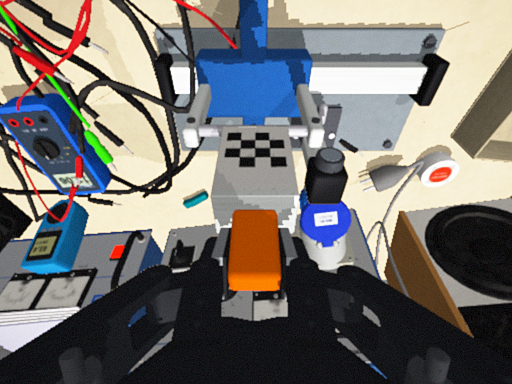

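```bash
python3 - <<'E'
from h import *
w=cv2.imread("pics/w7.png");cv2.imwrite("pics/w7c.png",cv2.resize(w[75:160,180:340],None,fx=5,fy=6,interpolation=cv2.INTER_CUBIC))
E
```

```text
(no output)
```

View pics/w7c.png

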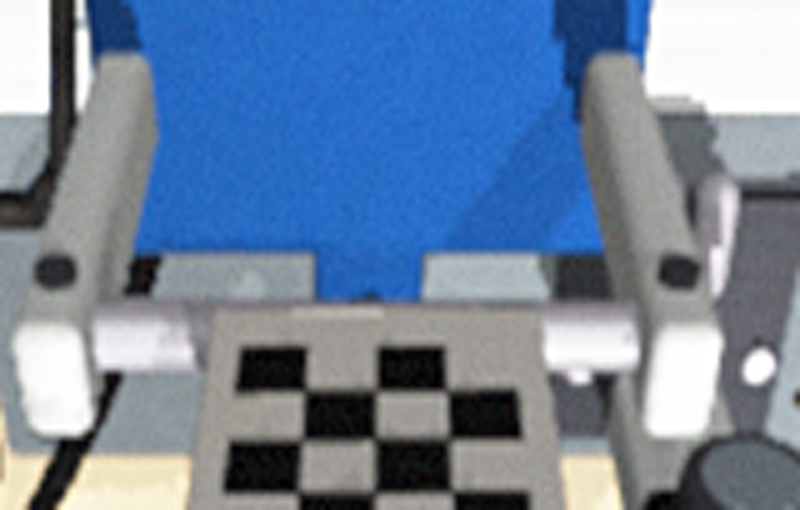

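```bash
python3 - <<'E'
from h import *
st=get_state()
P=onz("wrist",[[180+55.5/5-.5,75+378.5/6-.5],[180+683.5/5-.5,75+380.5/6-.5]],.154,st);print(P,P.mean(0),np.linalg.norm(P[1]-P[0]))
P=onz("wrist",[[180+92/5-.5,75+337/6-.5],[180+638/5-.5,75+337/6-.5]],.143,st);print(P,P.mean(0))
P=onz("wrist",[[180+213/5-.5,75+308/6-.5],[180+543/5-.5,75+308/6-.5]],.158,st);print("feet",P,P.mean(0))
plan([.592,.008,.181],-8.0,28,st)
E
```

```text
[[ 0.5831127  -0.0425936   0.154     ]
 [ 0.59782646  0.05969641  0.154     ]] [0.59046958 0.0085514  0.154     ] 0.10334283682208834
[[ 0.58381211 -0.03832917  0.143     ]
 [ 0.59678089  0.0538518   0.143     ]] [0.5902965  0.00776131 0.143     ]
feet [[ 0.57399418 -0.0137091   0.158     ]
 [ 0.581139    0.0370821   0.158     ]] [0.57756659 0.0116865  0.158     ]
tcp [0.6015 0.0084 0.2489] goal tcp [0.6008 0.0068 0.1642] rotvec deg [-0.01  0.02 -0.03] norm 0.0
shift in goal axes mm [40.1 -1.7 74.5] in current axes [40.1 -1.7 74.5]
```

Emit:
drive_tool(targets=[0,0,0,2.3,-1,-1.2,0,0,0,0,6.6,0,12.4,0,0,0,0,6.6,0,12.4,0,0,0,0,6.6,0,12.4,0,0,0,0,6.6,0,12.4,0,0,0,0,6.6,0,12.4,0,0,0,0,0,0,0,0,0,0,0,0,0,0,0])

```text
clock: 9.8
position: [0.5996, 0.0077, 0.1791]
ee_rot: [0.242, 0.068, 0.968, -0.017]
contact_force: [-0.3, 0.7, -1.0]
width: 0.0252
```

```bash
python3 - <<'E'
from h import *
st=get_state();print(st["width"],st["contact_force"],st["moment"])
plan([.590,.008,.181],-8.0,28,st)
cv2.imwrite("pics/s8.png",get_image("scene")[:,:,::-1]);w=get_image("wrist")[:,:,::-1];cv2.imwrite("pics/w8.png",w)
s=cv2.imread("pics/s8.png");
cv2.imwrite("pics/c8.png",np.hstack([cv2.resize(s[120:230,260:360],None,fx=4,fy=4,interpolation=cv2.INTER_CUBIC),cv2.resize(w[75:295,155:355],None,fx=2,fy=2,interpolation=cv2.INTER_CUBIC)]))
E
```

```text
0.025180455470236323 [-0.34149737  0.65354858 -1.04214456] [ 0.05238959  0.29738041 -0.01198703]
tcp [0.5996 0.0077 0.1791] goal tcp [0.5988 0.0068 0.1642] rotvec deg [-0.    0.1  -0.03] norm 0.1
shift in goal axes mm [ 7.5 -1.1 12.8] in current axes [ 7.5 -1.1 12.8]
```

View pics/c8.png

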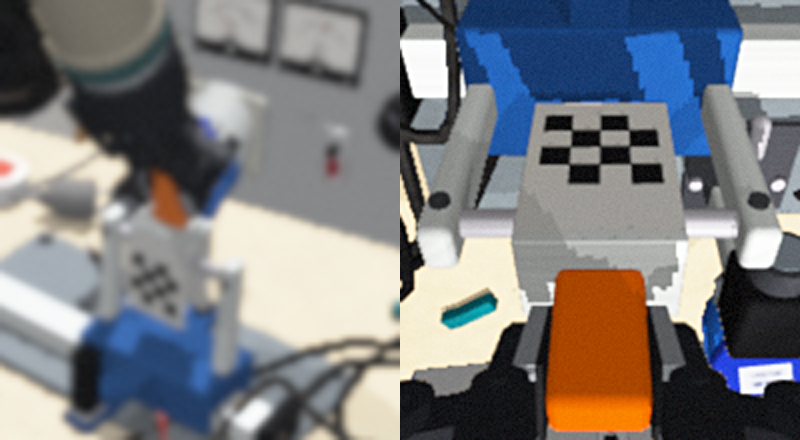

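Emit:
drive_tool(targets=[0,0,0,1.8,-0.5,3.2,0,0,0,0,1.8,-0.5,3.2,0,0,0,0,1.4,0,2.5,0,0,0,0,1,0,1.8,0,0,0,0,0.7,0,1.3,0,0,0,0,0,0,0,0,0,0,0,0,0,0,0])

```text
clock: 10.78
position: [0.5991, 0.0068, 0.1653]
ee_rot: [0.242, 0.068, 0.968, -0.017]
contact_force: [1.5, 0.1, -0.6]
width: 0.0252
```

```bash
python3 - <<'E'
from h import *
st=get_state();print(st["position"],st["contact_force"],st["moment"])
plan([.590,.008,.181],-8.0,28,st)
E
```

```text
[0.5990857  0.00676259 0.16533592] [ 1.53412696  0.13424613 -0.55374631] [0.02075029 0.10380346 0.01286209]
tcp [0.5991 0.0068 0.1653] goal tcp [0.5988 0.0068 0.1642] rotvec deg [-0.    0.1  -0.03] norm 0.1
shift in goal axes mm [ 0.7 -0.   0.9] in current axes [ 0.7 -0.   0.9]
```

Emit:
drive_tool(targets=[0,0,0,0.5,0,0.9,0,0,0,0,0,0,0,0,0,0,0,0,0,0,0])

```text
clock: 11.15
position: [0.5995, 0.0067, 0.1647]
ee_rot: [0.243, 0.068, 0.968, -0.017]
contact_force: [1.9, -0.6, 1.0]
width: 0.0251
```

Emit:
drive_tool(targets=[0,0,0,0.5,0,0.9,0,0,0,0,0,0,0,0,0,0,0,0,0,0,0])

```text
clock: 11.52
position: [0.6, 0.0067, 0.1641]
ee_rot: [0.243, 0.068, 0.967, -0.017]
contact_force: [4.3, -1.1, 5.0]
width: 0.0252
```

```bash
python3 - <<'E'
from h import *
st=get_state();print(st["position"],st["contact_force"],st["moment"])
cv2.imwrite("pics/s9.png",get_image("scene")[:,:,::-1]);w=get_image("wrist")[:,:,::-1];cv2.imwrite("pics/w9.png",w)
s=cv2.imread("pics/s9.png");
cv2.imwrite("pics/c9.png",np.hstack([cv2.resize(s[120:230,260:360],None,fx=4,fy=4,interpolation=cv2.INTER_CUBIC),cv2.resize(w[75:295,155:355],None,fx=2,fy=2,interpolation=cv2.INTER_CUBIC)]))
E
```

```text
[0.59999156 0.00666898 0.16414939] [ 4.29298083 -1.06832485  5.01292139] [ 0.06655838 -0.75341349 -0.12089047]
```

View pics/c9.png

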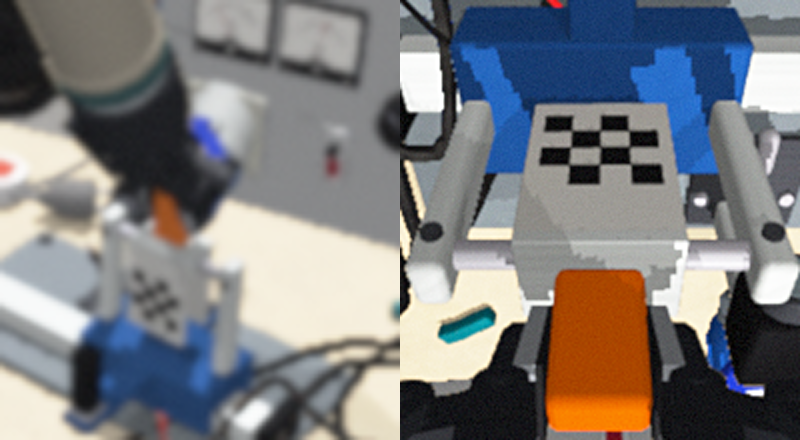

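Emit:
drive_tool(targets=[0,0,0,-1.4,0,0.7,0,0,0,0,0,0,0,0,0,0,0,0,0,0,0])

```text
clock: 12.0
position: [0.6005, 0.0066, 0.1638]
ee_rot: [0.242, 0.068, 0.968, -0.017]
contact_force: [0.6, -0.0, 6.9]
width: 0.0255
```

Emit:
drive_tool(targets=[0,0,0,0,0,0,0.4,0,0,0,0,0,0,0.45,0,0,0,0,0,0,0.45,0,0,0,0,0,0,0.45])

```text
clock: 12.5
position: [0.5996, 0.0066, 0.1623]
ee_rot: [0.241, 0.068, 0.968, -0.017]
contact_force: [0.5, -0.3, -0.8]
width: 0.0384
```

```bash
python3 - <<'E'
from h import *
st=get_state();print(st["position"],st["contact_force"],st["moment"],st["width"])
cv2.imwrite("pics/s10.png",get_image("scene")[:,:,::-1]);w=get_image("wrist")[:,:,::-1];cv2.imwrite("pics/w10.png",w)
s=cv2.imread("pics/s10.png");
cv2.imwrite("pics/c10.png",np.hstack([cv2.resize(s[120:230,260:360],None,fx=4,fy=4,interpolation=cv2.INTER_CUBIC),cv2.resize(w[75:295,155:355],None,fx=2,fy=2,interpolation=cv2.INTER_CUBIC)]))
E
```

```text
[0.59962225 0.00664403 0.16229028] [ 0.46763125 -0.33094962 -0.75396915] [0.0290787  0.25107879 0.02314492] 0.03838729632118094
```

View pics/c10.png

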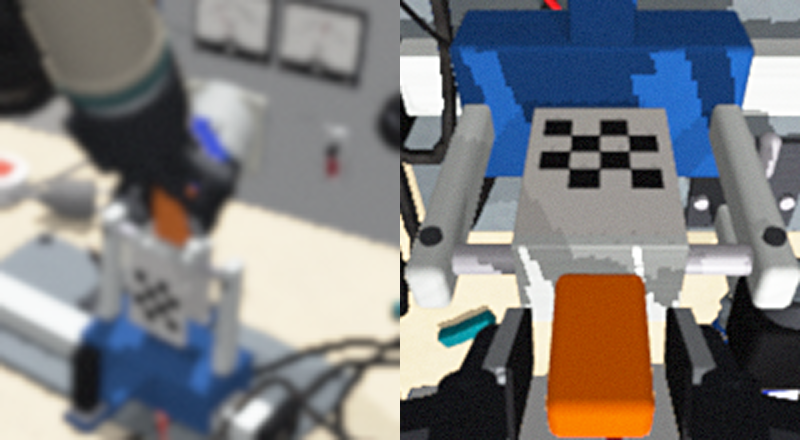

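Emit:
drive_tool(targets=[0,0,0,0,0,-5,0.45,0,0,0,0,0,-15,0.45,0,0,0,0,0,-25,0.45,0,0,0,0,0,-35,0.45,0,0,0,0,0,-30,0.45,0,0,0,0,0,0,0.8,0,0,0,0,0,0,0.8])

```text
clock: 13.48
position: [0.5485, 0.0139, 0.26]
ee_rot: [0.242, 0.068, 0.968, -0.017]
contact_force: [-0.5, 0.4, -0.0]
width: 0.068
```

```bash
python3 - <<'E'
from h import *
st=get_state();w=get_image("wrist")[:,:,::-1];cv2.imwrite("pics/w11.png",w)
np.save("w11.npy",[st["position"].tolist()+list(st["ee_rot"])])
D=Rdes(-8,28)
plan(np.array([.4934,.0225,.087])-.11*D[:,2],-8,28,st)
print(proj("wrist",[[.4934,.0225,.111],[.59,.008,.2]],st),st["contact_force"])
cv2.imwrite("pics/s11.png",get_image("scene")[:,:,::-1])
E
```

```text
tcp [0.5485 0.0139 0.26  ] goal tcp [0.4511 0.0284 0.1673] rotvec deg [-0.    0.04 -0.03] norm 0.1
shift in goal axes mm [130.5   0.9  35.5] in current axes [130.5   0.8  35.4]
[[256.08925978  57.46142069]
 [255.04931261 212.29208021]] [-0.47519436  0.40800372 -0.0454591 ]
```

View pics/w11.png

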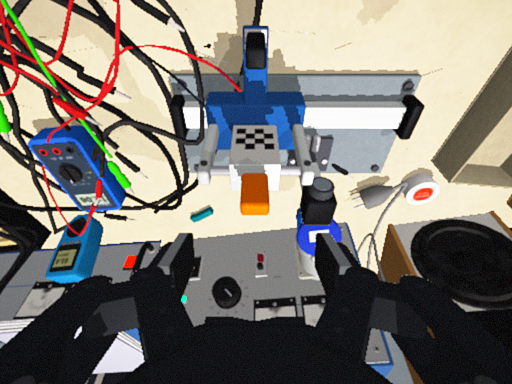

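View pics/s11.png

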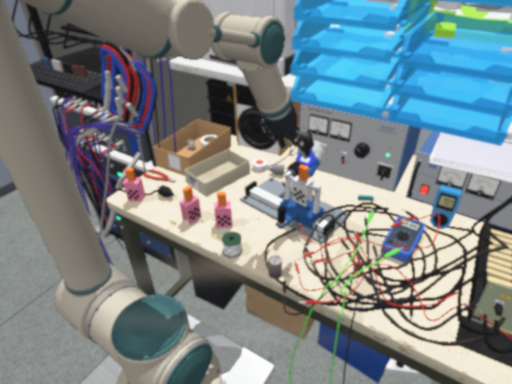

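```bash
python3 - <<'E'
from h import *
w=cv2.imread("pics/w11.png")
a=cv2.resize(w[20:100,230:285],None,fx=7,fy=7,interpolation=cv2.INTER_CUBIC);b=cv2.resize(w[115:195,290:347],None,fx=7,fy=7,interpolation=cv2.INTER_CUBIC)
cv2.imwrite("pics/c11.png",np.hstack([a,b]));print(a.shape)
E
```

```text
(560, 385, 3)
```

View pics/c11.png

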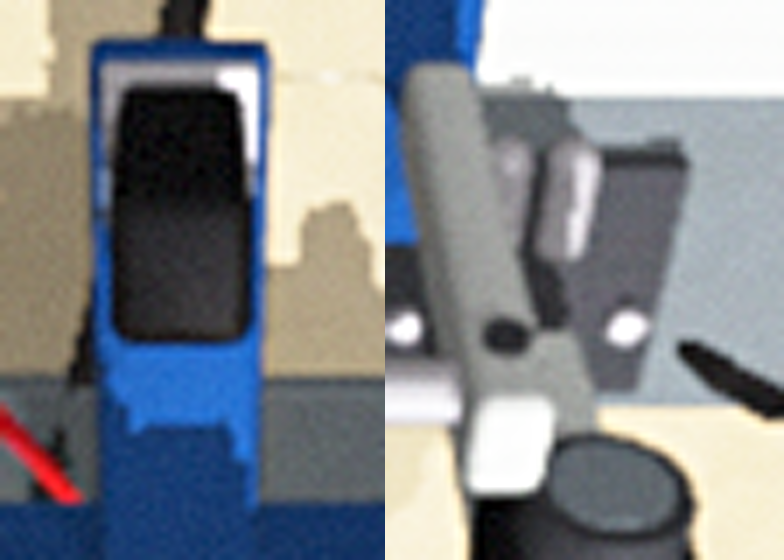

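Emit:
drive_tool(targets=[0,0,0,32.5,0.2,8.9,0.8,0,0,0,32.5,0.2,8.9,0.8,0,0,0,32.5,0.2,8.9,0.8,0,0,0,33,0.2,8.9,0.8,0,0,0,0,0,20,0.8,0,0,0,0,0,20,0.8,0,0,0,0,0,20,0.8,0,0,0,0,0,0,0.8,0,0,0,0,0,0,0.8,0,0,0,0,0,0,0.8])

```text
clock: 14.82
position: [0.4796, 0.0245, 0.1149]
ee_rot: [0.242, 0.068, 0.968, -0.017]
contact_force: [-0.0, -0.3, 0.3]
width: 0.0682
```

```bash
python3 - <<'E'
from h import *
st=get_state();w=get_image("wrist")[:,:,::-1];cv2.imwrite("pics/w12.png",w);np.save("w12.npy",[st["position"].tolist()+list(st["ee_rot"])])
plan(np.array([.4934,.0225,.087]),-8,28,st)
print(st["contact_force"],proj("wrist",[[.4934,.0225,.111]],st))
E
```

```text
tcp [0.4796 0.0245 0.1149] goal tcp [0.5022 0.0213 0.0702] rotvec deg [-0.    0.1  -0.03] norm 0.1
shift in goal axes mm [ 0.8 -0.  50.2] in current axes [ 0.9 -0.  50.2]
[-0.03492031 -0.25296457  0.26438682] [[255.51068074 248.38638508]]
```

View pics/w12.png

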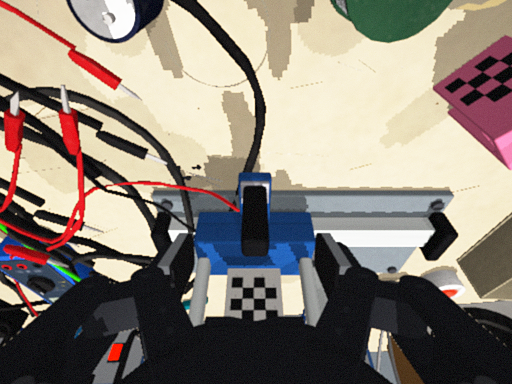

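Emit:
drive_tool(targets=[0,0,0,0.4,0,16,0.8,0,0,0,0.4,0,16,0.8,0,0,0,0,0,12,0.8,0,0,0,0,0,6,0.8,0,0,0,0,0,0,0.8,0,0,0,0,0,0,0.8])

```text
clock: 15.62
position: [0.5021, 0.0212, 0.0701]
ee_rot: [0.242, 0.068, 0.968, -0.017]
contact_force: [-0.3, -1.5, 0.3]
width: 0.0683
```

```bash
python3 - <<'E'
from h import *
st=get_state();w=get_image("wrist")[:,:,::-1];cv2.imwrite("pics/w13.png",w)
plan(np.array([.4934,.0225,.087]),-8,28,st)
print(st["contact_force"])
cv2.imwrite("pics/s13.png",get_image("scene")[:,:,::-1]);s=cv2.imread("pics/s13.png")
cv2.imwrite("pics/c13.png",np.hstack([cv2.resize(s[120:260,240:360],None,fx=3.5,fy=3.5,interpolation=cv2.INTER_CUBIC),cv2.resize(w[100:384,160:350],None,fx=1.9,fy=490/284,interpolation=cv2.INTER_CUBIC)]))
E
```

```text
tcp [0.5021 0.0212 0.0701] goal tcp [0.5022 0.0213 0.0702] rotvec deg [-0.    0.07 -0.03] norm 0.1
shift in goal axes mm [-0.1  0.  -0.1] in current axes [-0.1  0.  -0.1]
[-0.29250333 -1.4819273   0.29525622]
```

View pics/c13.png

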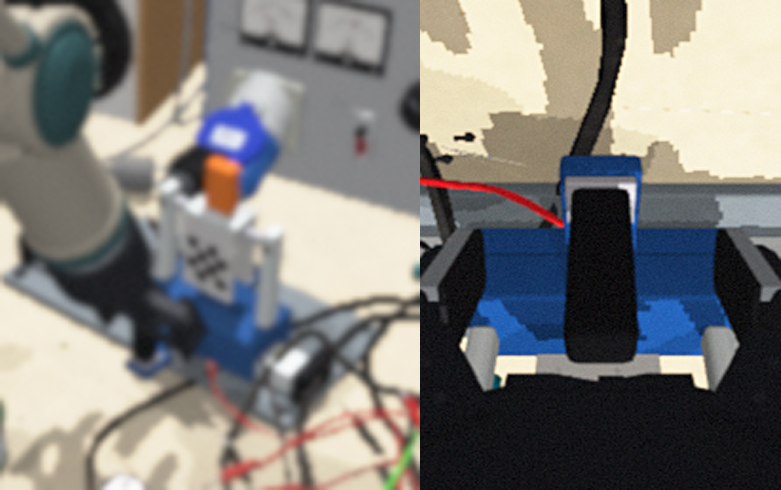

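Handle is centred between the pads and the target hangs level. Close on the handle.

Emit:
drive_tool(targets=[0,0,0,0,0,0,0,0,0,0,0,0,0,0,0,0,0,0,0,0,0,0,0,0,0,0,0,0,0,0,0,0,0,0,0,0,0,0,0,0,0,0,0,0,0,0,0,0,0], grip_force=60)

```text
clock: 16.6
position: [0.502, 0.0213, 0.07]
ee_rot: [0.242, 0.068, 0.968, -0.017]
contact_force: [-3.0, 0.1, 6.3]
width: 0.0174
```

```bash
python3 - <<'E'
from h import *
np.set_printoptions(precision=4,suppress=True)
st=get_state();print(st["width"],st["contact_force"],st["moment"],st["position"])
t=get_image("top")[:,:,::-1];cv2.imwrite("pics/t14.png",t)
cv2.imwrite("pics/t14c.png",cv2.resize(t[125:195,255:345],None,fx=8,fy=8,interpolation=cv2.INTER_CUBIC))
# pins estimate from w11
a=np.load("w11.npy")[0];s11=dict(position=a[:3],ee_rot=a[3:])
yr=np.array([np.sin(np.radians(8)),np.cos(np.radians(8)),0]);o=np.array([.5904,.0082,0])
W=lambda x,y:[290+(x-385+.5)/7-.5,115+(y+.5)/7-.5]
for n,p in(("pinA far-tip",W(505,165)),("pinB mid",W(568,200)),("block hole",W(628,328))):
    for z in(.04,.05,.06):
        P=onz("wrist",p,z,s11)[0];print(n,z,P,"rail dy from bar",(P-o)@yr)
E
```

```text
0.017391279659910466 [-3.0198  0.0544  6.2834] [ 0.0006  0.2849 -0.0325] [0.502  0.0213 0.07  ]
pinA far-tip 0.04 [0.6263 0.0751 0.04  ] rail dy from bar 0.07124593889218453
pinA far-tip 0.05 [0.6197 0.0737 0.05  ] rail dy from bar 0.06893116424478407
pinA far-tip 0.06 [0.6131 0.0723 0.06  ] rail dy from bar 0.06661638959738361
pinB mid 0.04 [0.6362 0.0875 0.04  ] rail dy from bar 0.08490252588359042
pinB mid 0.05 [0.6293 0.0857 0.05  ] rail dy from bar 0.08215203484174449
pinB mid 0.06 [0.6224 0.0839 0.06  ] rail dy from bar 0.07940154379989861
block hole 0.04 [0.6701 0.1007 0.04  ] rail dy from bar 0.10272338320203589
block hole 0.05 [0.6621 0.0985 0.05  ] rail dy from bar 0.09940431381029875
block hole 0.06 [0.6541 0.0963 0.06  ] rail dy from bar 0.09608524441856162
```

View pics/t14c.png

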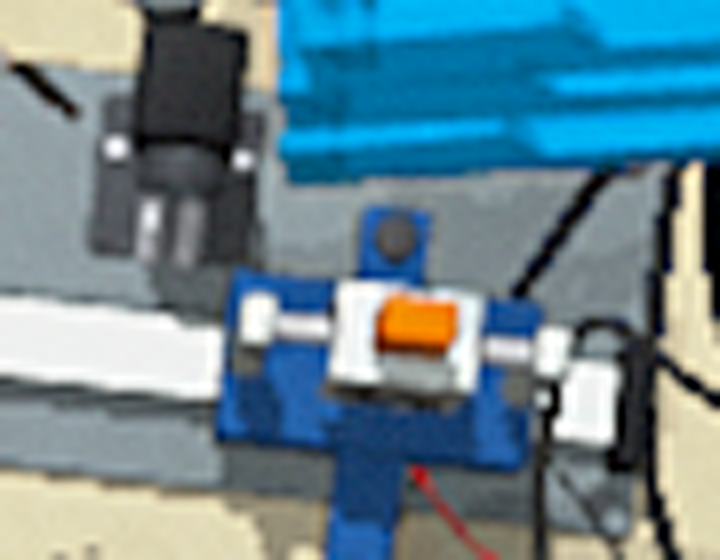

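Emit:
drive_tool(targets=[0,0,0,0,2,0,0,0,0,0,0,5,0,0,0,0,0,0,8,0,0,0,0,0,0,8,0,0,0,0,0,0,8,0,0,0,0,0,0,8,0,0,0,0,0,0,7,0,0,0,0,0,0,4,0,0,0,0,0,0,2,0,0,0,0,0,0,0,0,0,0,0,0,0,0,0,0])

```text
clock: 18.02
position: [0.5094, 0.073, 0.07]
ee_rot: [0.242, 0.068, 0.968, -0.017]
contact_force: [-2.7, 0.6, 5.4]
width: 0.0171
```

```bash
cat >> h.py <<'E'
def rep(save=None):
    st=get_state();yr=np.array([np.sin(np.radians(8)),np.cos(np.radians(8)),0]);xr=np.array([yr[1],-yr[0],0])
    d=st["position"]-[.502,.0213,.07]
    print("travel",np.round(d@yr*1e3,2),"lat",np.round(d@xr*1e3,2),"z",np.round(d[2]*1e3,2),"F rail x,y,z",np.round([st["contact_force"]@xr,st["contact_force"]@yr,st["contact_force"][2]],2),"w",round(st["width"],4),"clk",st["clock"])
    if save:
        t=get_image("top")[:,:,::-1];cv2.imwrite(f"pics/{save}.png",cv2.resize(t[125:195,245:335],None,fx=8,fy=8,interpolation=cv2.INTER_CUBIC))
E
python3 - <<'E'
from h import *
rep("t15")
yr=np.array([np.sin(np.radians(8)),np.cos(np.radians(8)),0])
for z in(.03,.04,.05):
    m=onz("top",[255+169.5/8-.5,125+228/8-.5],z)[0]; 
    for zp in (.065,.08): print(z,zp,"travel",(m-onz("top",[255+397/8-.5,125+237/8-.5],zp)[0])@yr)
E
```

```text
travel 52.21 lat 0.09 z 0.01 F rail x,y,z [-2.8   0.23  5.41] w 0.0171 clk 18.025
0.03 0.065 travel 0.08527067287726044
0.03 0.08 travel 0.08411089029316499
0.04 0.065 travel 0.08537705724974648
0.04 0.08 travel 0.08421727466565103
0.05 0.065 travel 0.08548344162223255
0.05 0.08 travel 0.08432365903813711
```

View pics/t15.png

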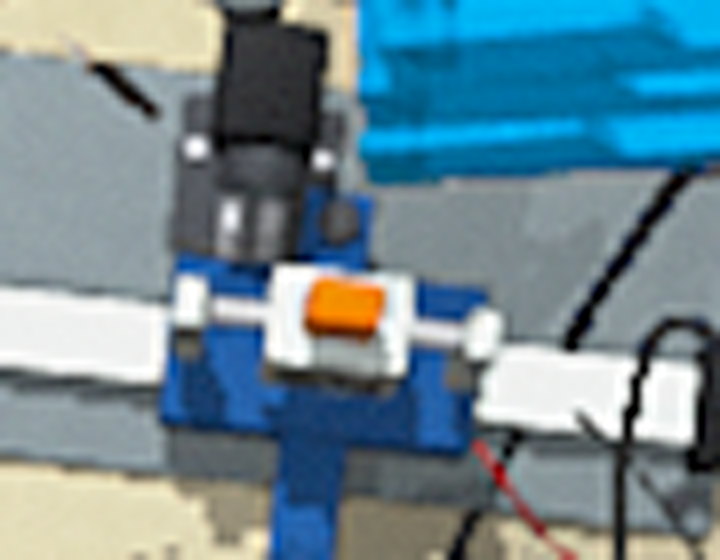

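Emit:
drive_tool(targets=[0,0,0,0,2.5,0,0,0,0,0,0,2.5,0,0,0,0,0,0,2.5,0,0,0,0,0,0,2.5,0,0,0,0,0,0,0,0,0,0,0,0,0,0,0,0])

```text
clock: 18.82
position: [0.5108, 0.0828, 0.07]
ee_rot: [0.242, 0.068, 0.968, -0.017]
contact_force: [-2.3, 0.7, 5.3]
width: 0.0176
```

Emit:
drive_tool(targets=[0,0,0,0,2,0,0,0,0,0,0,2,0,0,0,0,0,0,0,0,0])

```text
clock: 19.2
position: [0.5113, 0.0867, 0.07]
ee_rot: [0.242, 0.068, 0.968, -0.017]
contact_force: [-3.1, 0.6, 4.7]
width: 0.0171
```

Emit:
drive_tool(targets=[0,0,0,0,2,0,0,0,0,0,0,2,0,0,0,0,0,0,0,0,0])

```text
clock: 19.58
position: [0.5119, 0.0907, 0.07]
ee_rot: [0.242, 0.068, 0.968, -0.017]
contact_force: [-2.7, 0.1, 5.7]
width: 0.0171
```

```bash
python3 - <<'E'
from h import *
rep()
E
```

```text
travel 70.06 lat 0.14 z 0.02 F rail x,y,z [-2.65 -0.28  5.73] w 0.0171 clk 19.575
```

Emit:
drive_tool(targets=[0,0,0,0,1.5,0,0,0,0,0,0,0,0,0])

```text
clock: 19.82
position: [0.512, 0.0916, 0.07]
ee_rot: [0.242, 0.068, 0.968, -0.017]
contact_force: [-2.3, -3.1, 5.9]
width: 0.0172
```

Emit:
drive_tool(targets=[0,0,0,0,1.5,0,0,0,0,0,0,0,0,0])

```text
clock: 20.08
position: [0.5121, 0.0922, 0.07]
ee_rot: [0.241, 0.068, 0.968, -0.018]
contact_force: [-1.9, -6.9, 5.6]
width: 0.0176
```

Emit:
drive_tool(targets=[0,0,0,0,1.5,0,0,0,0,0,0,0,0,0])

```text
clock: 20.32
position: [0.5123, 0.0937, 0.07]
ee_rot: [0.241, 0.068, 0.968, -0.018]
contact_force: [-2.4, -5.1, 5.3]
width: 0.0176
```

Emit:
drive_tool(targets=[0,0,0,0,1.5,0,0,0,0,0,0,0,0,0])

```text
clock: 20.58
position: [0.5126, 0.0958, 0.07]
ee_rot: [0.242, 0.068, 0.968, -0.017]
contact_force: [-2.9, -2.2, 4.5]
width: 0.0172
```

```bash
python3 - <<'E'
from h import *
rep()
E
```

```text
travel 75.27 lat 0.09 z -0.0 F rail x,y,z [-2.6  -2.62  4.49] w 0.0172 clk 20.575
```

Emit:
drive_tool(targets=[0,0,0,0,1.2,0,0,0,0,0,0,0,0,0])

```text
clock: 20.82
position: [0.5128, 0.0971, 0.07]
ee_rot: [0.242, 0.068, 0.968, -0.017]
contact_force: [-3.0, -2.7, 4.7]
width: 0.0173
```

Emit:
drive_tool(targets=[0,0,0,0,1.2,0,0,0,0,0,0,0,0,0])

```text
clock: 21.08
position: [0.513, 0.0986, 0.07]
ee_rot: [0.242, 0.068, 0.968, -0.017]
contact_force: [-3.5, -1.9, 4.6]
width: 0.0171
```

Emit:
drive_tool(targets=[0,0,0,0,1.2,0,0,0,0,0,0,0,0,0])

```text
clock: 21.32
position: [0.5132, 0.1, 0.07]
ee_rot: [0.242, 0.068, 0.968, -0.017]
contact_force: [-2.7, 0.8, 5.3]
width: 0.0172
```

Emit:
drive_tool(targets=[0,0,0,0,1.2,0,0,0,0,0,0,0,0,0])

```text
clock: 21.58
position: [0.5134, 0.1014, 0.07]
ee_rot: [0.242, 0.068, 0.968, -0.017]
contact_force: [-3.1, 1.4, 5.5]
width: 0.0172
```

```bash
python3 - <<'E'
from h import *
rep()
E
```

```text
travel 80.91 lat 0.14 z 0.03 F rail x,y,z [-3.3   0.93  5.48] w 0.0172 clk 21.575
```

Emit:
drive_tool(targets=[0,0,0,0,1,0,0,0,0,0,0,0,0,0])

```text
clock: 21.82
position: [0.5136, 0.1025, 0.07]
ee_rot: [0.242, 0.068, 0.968, -0.017]
contact_force: [-3.4, 2.6, 5.1]
width: 0.0175
```

Emit:
drive_tool(targets=[0,0,0,0,1,0,0,0,0,0,0,0,0,0])

```text
clock: 22.08
position: [0.5137, 0.1036, 0.07]
ee_rot: [0.242, 0.068, 0.968, -0.017]
contact_force: [-4.3, 1.8, 6.0]
width: 0.0174
```

Emit:
drive_tool(targets=[0,0,0,0,0.7,0,0,0,0,0,0,0,0,0])

```text
clock: 22.32
position: [0.5138, 0.1043, 0.07]
ee_rot: [0.242, 0.068, 0.968, -0.017]
contact_force: [-3.2, 1.9, 5.4]
width: 0.0172
```

```bash
python3 - <<'E'
from h import *
rep("t16")
E
```

```text
travel 83.8 lat 0.14 z 0.02 F rail x,y,z [-3.43  1.41  5.43] w 0.0172 clk 22.325
```

View pics/t16.png

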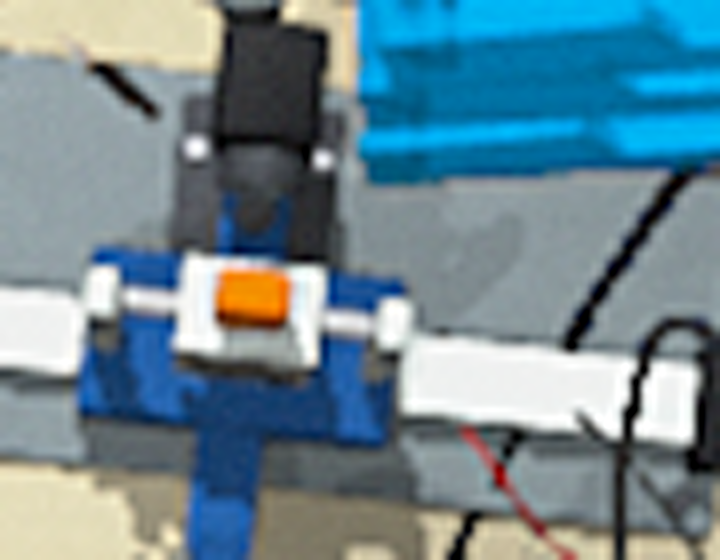

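Emit:
drive_tool(targets=[0,0,0,0,0.6,0,0,0,0,0,0,0,0,0])

```text
clock: 22.62
position: [0.5139, 0.1047, 0.07]
ee_rot: [0.242, 0.068, 0.968, -0.017]
contact_force: [-3.5, 0.7, 5.1]
width: 0.0171
```

Emit:
drive_tool(targets=[0,0,0,0,0.5,0,0,0,0,0,0,0,0,0])

```text
clock: 22.88
position: [0.5139, 0.1049, 0.07]
ee_rot: [0.242, 0.068, 0.968, -0.017]
contact_force: [-3.5, -0.3, 5.9]
width: 0.017
```

Emit:
drive_tool(targets=[0,0,0,0,0.5,0,0,0,0,0,0,0,0,0])

```text
clock: 23.12
position: [0.5139, 0.1051, 0.07]
ee_rot: [0.242, 0.068, 0.968, -0.017]
contact_force: [-3.9, -2.5, 6.1]
width: 0.0172
```

```bash
python3 - <<'E'
from h import *
rep()
E
```

```text
travel 84.66 lat 0.13 z -0.0 F rail x,y,z [-3.54 -3.    6.08] w 0.0172 clk 23.125
```

Emit:
drive_tool(targets=[0,0,0,0,-0.6,0,0,0,0,0,0,0,0,0,0,0,0,0,0,0,0])

```text
clock: 23.5
position: [0.5139, 0.1049, 0.07]
ee_rot: [0.242, 0.068, 0.968, -0.017]
contact_force: [-3.5, 0.2, 5.5]
width: 0.0171
```

```bash
python3 - <<'E'
from h import *
rep("t17")
s=get_image("scene")[:,:,::-1];w=get_image("wrist")[:,:,::-1];cv2.imwrite("pics/s17.png",s)
cv2.imwrite("pics/c17.png",np.hstack([cv2.resize(s[120:260,160:340],None,fx=2.8,fy=2.8,interpolation=cv2.INTER_CUBIC),cv2.resize(w,None,fx=.55,fy=392/384)]))
rep()
E
```

```text
travel 84.49 lat 0.15 z 0.04 F rail x,y,z [-3.51 -0.33  5.55] w 0.0171 clk 23.5
travel 84.49 lat 0.13 z 0.02 F rail x,y,z [-3.5   0.07  4.61] w 0.0171 clk 23.65
```

View pics/c17.png

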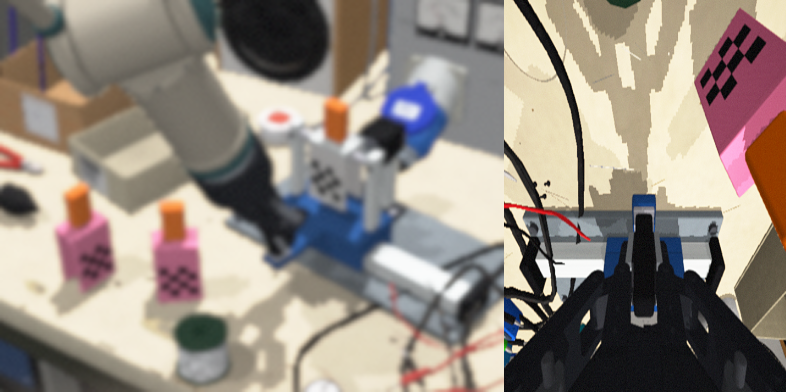

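View pics/t17.png

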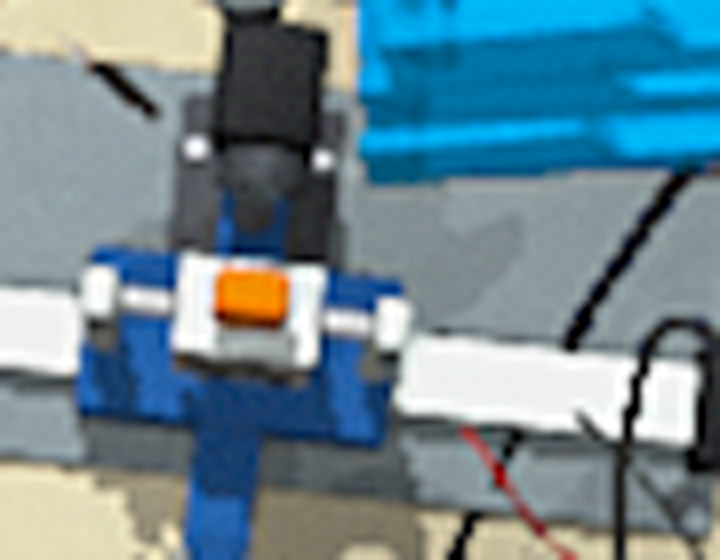

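```bash
python3 -c "
from rig import *
print(sign_off())"
```

```text
the job is handed in; nothing more can be done
None
```

I hung the white chequered target on the bar and let go. I then pushed the slide by its black handle into the notch and handed the job in with the handle still gripped. The robot clock read 23.65 s of the 70 s allowed.

- **Target:** I picked it up by the orange fin with the tool leaning back 28° to clear the overhead trays. I lowered it until the V under the bridge sat on the bar (about 7 N), then released it. The last top and scene pictures show it upright, astride the bar and about midway between the uprights.
- **Slide:** Resistance began at about 70.5 mm of travel, read about 7 N at its highest, and vanished at about 78.5 mm. The slide was then drawn in, and it stopped advancing at 84.5 mm as the force reversed to about −3 N. I backed the command off 0.6 mm, and the force along the rail now reads about 0 N with the slide at 84.5 mm.
- **Bystanders:** Nothing lying around looks moved in the pictures I checked, and I saw no unexpected contact force in any reading.
- **A check that disagreed:** My first estimate of the notch position from the wrist camera, with the pins partly hidden, was about 78 mm of travel. The top camera gave 84–85 mm, and the feel of the notch agreed with that.

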